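# Move slide carriers from the drip stand to the drying stand

## Task

Clear the post-mounted objectives out of the way of the drying stand first and stand them upright on the black mat. Then carry each hanging slide carrier from the drip stand to a hook of its own on the drying stand, keeping it level and never setting it down. When all of them hang there, press the timer button fully in and let go, leaving the jar, lens case and screwdriver alone.

Things in the scene. Friction and masses are not known exactly. Their poses are not given: they have to be found in the camera images.
- drip_stand: Stand the carriers hang on at first, white tray 14 mm high under its hooks. Origin on the bench below the middle hook's notch; z up, x backwards (the hooks point to -x, towards the robot), y along the row. Hooks at y = -95, 0, 95 mm run from a crossbar at x = 100 (224 wide, top 216) on a column and base plate at x = 80 to 200. Fixed; place and yaw vary, the stands may swap sides.
- dry_stand: Drying stand: white blower box (top 152 mm) behind the column, no tray. Origin on the bench below the middle hook's notch; z up, x backwards (the hooks point to -x, towards the robot), y along the row. Hooks at y = -95, 0, 95 mm run from a crossbar at x = 100 (224 wide, top 216) on a column and base plate at x = 80 to 200. Fixed; place and yaw vary, the stands may swap sides.
- drip_hook1 (a point): Hook 1 of the drip stand (y = -95 mm, stand's axes): where a seated carrier's bar centre lies, 202 mm above the bench, in a V notch (42 degree slopes) across a flat steel strip 20 mm wide. Front lip at x = -20 mm, 213 mm high; strip's underside at the notch 189 mm; arm behind it 212 mm high at the top.
- drip_hook2 (a point): Hook 2 of the drip stand (y = 0 mm, stand's axes): where a seated carrier's bar centre lies, 202 mm above the bench, in a V notch (42 degree slopes) across a flat steel strip 20 mm wide. Front lip at x = -20 mm, 213 mm high; strip's underside at the notch 189 mm; arm behind it 212 mm high at the top.
- drip_hook3 (a point): Hook 3 of the drip stand (y = 95 mm, stand's axes): where a seated carrier's bar centre lies, 202 mm above the bench, in a V notch (42 degree slopes) across a flat steel strip 20 mm wide. Front lip at x = -20 mm, 213 mm high; strip's underside at the notch 189 mm; arm behind it 212 mm high at the top.
- dry_hook1 (a point): Hook 1 of the drying stand (y = -95 mm, stand's axes): where a seated carrier's bar centre lies, 202 mm above the bench, in a V notch (42 degree slopes) across a flat steel strip 20 mm wide. Front lip at x = -20 mm, 213 mm high; strip's underside at the notch 189 mm; arm behind it 212 mm high at the top.
- dry_hook2 (a point): Hook 2 of the drying stand (y = 0 mm, stand's axes): where a seated carrier's bar centre lies, 202 mm above the bench, in a V notch (42 degree slopes) across a flat steel strip 20 mm wide. Front lip at x = -20 mm, 213 mm high; strip's underside at the notch 189 mm; arm behind it 212 mm high at the top.
- dry_hook3 (a point): Hook 3 of the drying stand (y = 95 mm, stand's axes): where a seated carrier's bar centre lies, 202 mm above the bench, in a V notch (42 degree slopes) across a flat steel strip 20 mm wide. Front lip at x = -20 mm, 213 mm high; strip's underside at the notch 189 mm; arm behind it 212 mm high at the top.
- carrier1: Slide carrier, about 0.2 kg: open steel basket 50 (x) x 60 (y) x 40 mm, slides fixed in it, under a closed wire bail whose level bar carries an upright grey grip plate 12 (x) x 30 (y) mm, from 111 to 169 mm above the origin. Origin: centre of underside, z up; hanging, it is 92 mm above the bench, x parallel to the stand's. Two or three are present, one per hook.
- carrier1_bar (a point): Centre of the 8 mm bail bar (along y) of this carrier, 110 mm above its origin, same axes. The hook passes through the window under it (66 mm high, 47 wide), so it comes off by lifting 20 to 30 mm and drawing forward (stand's -x) over 50 mm, and goes on the reverse way. Gripped 40 mm above the bar, fingertips clear the hook.
- carrier2: Slide carrier, about 0.2 kg: open steel basket 50 (x) x 60 (y) x 40 mm, slides fixed in it, under a closed wire bail whose level bar carries an upright grey grip plate 12 (x) x 30 (y) mm, from 111 to 169 mm above the origin. Origin: centre of underside, z up; hanging, it is 92 mm above the bench, x parallel to the stand's. Two or three are present, one per hook.
- carrier2_bar (a point): Centre of the 8 mm bail bar (along y) of this carrier, 110 mm above its origin, same axes. The hook passes through the window under it (66 mm high, 47 wide), so it comes off by lifting 20 to 30 mm and drawing forward (stand's -x) over 50 mm, and goes on the reverse way. Gripped 40 mm above the bar, fingertips clear the hook.
- carrier3: Slide carrier, about 0.2 kg: open steel basket 50 (x) x 60 (y) x 40 mm, slides fixed in it, under a closed wire bail whose level bar carries an upright grey grip plate 12 (x) x 30 (y) mm, from 111 to 169 mm above the origin. Origin: centre of underside, z up; hanging, it is 92 mm above the bench, x parallel to the stand's. Two or three are present, one per hook.
- carrier3_bar (a point): Centre of the 8 mm bail bar (along y) of this carrier, 110 mm above its origin, same axes. The hook passes through the window under it (66 mm high, 47 wide), so it comes off by lifting 20 to 30 mm and drawing forward (stand's -x) over 50 mm, and goes on the reverse way. Gripped 40 mm above the bar, fingertips clear the hook.
- post1: Objective on a post, about 0.45 kg: round dark base 68 mm across, 22 high; upright round steel post 14 mm across up to 235 mm, objective clamped at 100 mm height within the base's outline. Origin: centre of underside, z up. Stands on the bench before the drying hooks, in the carriers' way; grip the post near its top. One or two are present.
- post2: Objective on a post, about 0.45 kg: round dark base 68 mm across, 22 high; upright round steel post 14 mm across up to 235 mm, objective clamped at 100 mm height within the base's outline. Origin: centre of underside, z up. Stands on the bench before the drying hooks, in the carriers' way; grip the post near its top. One or two are present.
- mat: Thin black rubber mat fixed on the bench between the two stands, 180 (x) x 130 (y) x 2.5 mm. Origin: centre of its underside; x along the long side. Room for both posts, one behind the other along x, 84 mm apart.
- timer (a joint): Travel of the drying timer's push button: 0 up, 0.006 m fully down (about 5 N, springs back). Counted as pressed beyond 0.0045.
- timer_top (a point): Centre of the top of the timer button, a black cap 32 mm across in a low grey housing in front of the mat; pressed straight down.
- jar: Bystander: closed jar 64 mm across, 85 mm high, at the left side. Origin: centre of underside.
- lens_case: Bystander: flat black lens case 75 x 75 x 30 mm at the right side. Origin: centre of underside.
- driver: Bystander: screwdriver about 0.2 m long lying at the left side, about along x. Origin: on its underside.

How it is judged:
By the outcome, as a careful person would: the job done as asked, in the order asked, and still so for the second after the job is handed in, with the robot touching nothing.
Of carrier1, carrier2, carrier3 only 2 to 3 are there at a start; the rules pass over those that are not, and their reading is None.
Of post1, post2 only 1 to 2 are there at a start; the rules pass over those that are not, and their reading is None.
At some moment in a run one of post1, post2 may be knocked a few centimetres aside while the robot is not near it.
It also fails if it takes over 210 s, if anything falls off the work surface, if the arm or the gripper's body presses on something with over 40 N, if the wrist force passes 120 N, or if a joint passes its speed limit or range.

## Robot

A 6-joint arm with a two-finger parallel gripper is mounted at the origin on the work surface. World frame = base frame: x ahead of the robot, y to its left, z up, the work surface at z = 0. Lengths are in mm, angles in degrees, forces in N, time in s.
With the tool pointing down it reaches from about 350 to 850 mm from the base axis. Payload 8.1 kg.
Tool frame: the origin (TCP) lies on the front face of the gripper's body, between the roots of the fingers; the fingertips stand r.finger_overhang ahead of it and the grasp point (between the pads) lies 54 mm ahead of it (r.finger_overhang is the distance from the TCP to the fingertips, in mm); y points along the fingers, z is the direction in which the jaws open and shut, and the axes are right-handed (so a half turn about y gives the same grasp; the last joint's range is limited). The gripper opens to 85 mm and grips with 20 to 120 N. Pads are 22 mm wide; open, the fingers measure 114 mm over their backs; the gripper's body (76 mm by 85 mm) begins 54 mm behind the grasp point. The pads swing forward as they close: fully open they stand 13 mm farther back than shut.
Start: joints at [-82.07, 7.471, 85.268, -0, 87.261, -4.893], TCP at [133.182, -585.037, 303.892] pointing down, gripper open.
Joint ranges: [-169.43, 169.43], [-51.17, 129.36], [1.28, 143.12], [-76.62, 256.62], [0, 156.53], [-152.29, 152.29]. Speed limits (degrees/s): [136.94, 136.94, 159.86, 180, 180, 180].

## Interface

Orientations are given as [roll, pitch, yaw] about the fixed x, y, z axes, in that order (R = Rz(yaw) Ry(pitch) Rx(roll)).
In Python, from bench import r gives the robot as it stands. The module is installed in compiled form; this text tells all that it offers.
- The arm moves only by the tool arm_command, never from a script. Its argument "increments" is a list of rows, each a list of 6 numbers: the shift along the tool's x, y, z in m, then the turn, a rotation vector about the tool's x, y, z in rad. In form: [[tx, ty, tz, wx, wy, wz], ...]. A call has exactly 10 rows; each row is the pose to reach, as a shift and turn from the pose commanded when the call began, along the tool's axes at that moment; what a row does not reach only later rows make up. A row lasts 1/8 s, in which the tool goes at most 62.5 mm and 10.7 degrees, less where a joint would pass 70% of its speed; a pose out of reach is approached as far as the arm can. A call with a gripper value outside its range is refused whole. "jaw" is the gripper's target within -1 to 1 (shut at 1, half-way at 0, fully open at -1), set as the call begins (left out, the last holds). The fingers move at their own pace and stop on an object; "force" is the grip in N (left out, the last holds). Time passes only in rows, so rows that repeat a pose let the fingers close, or fill a call up. It gives the time, the measured TCP pose, the force and the opening at its end, in the units of the state.
- r.sense(): the state, without advancing time (a new reading comes with each control period).
- r.snapshot(name): name is "scene" or "top"; returns the picture (384x512x3 uint8, red, green, blue); there is no depth.
- r.camera_model(name): a dict with "intrinsics" (3x3 intrinsics, pixels), "cam_to_world" (4x4, takes a point from camera to world coordinates). Camera axes: x right, y down, z forward; pixel columns grow to the right and rows downward; lengths in mm; the calibration is good to about 2 mm. A picture is of the moment at which its call begins. camera_model takes no time and is no camera call.
- r.hand_in(): hands the job in, once; it reports no verdict.
Trained networks look in the newest picture that a camera, given by its name, has taken for a name from the list of things; names that differ only in an ending like _2 or _b are one class to them, and where a whole thing is asked for, a point or a joint stands for the part that bears it (a point fixed in the world has none). Each returns a list of dicts, best first, with "conf" (0 to 1); they miss things now and then, are a little off and sometimes report something else, mostly with a low value. They report only what shows in the picture. A call takes as long as a camera call.
- r.trace(camera, target): "mask" (384x512 bool, what is visible of it) and "position" ([column, row] in pixels, amid what is visible of it).
- r.spot_point(camera, target): "position" ([column, row] in pixels: a listed point, or the origin of a listed thing).
The state is a dict: "time": time; "joint_pos": joint angles; "qd": joint speeds; "joint_efforts": joint torques, N m; "tool_pos": TCP position; "tcp_rot": TCP orientation; "ft_force": force on the tool from outside, world axes, zero at the start; "wrist_torque": the same for the moment, N m; "finger_gap": finger opening in mm.
Only numpy, scipy, OpenCV 4.12 (cv2) and the standard library are available. Lean on these libraries where they do the work, as an engineer would, in place of code of your own. Each camera call takes 0.05 s, during which the arm holds its last target.

## Working session

There is one attempt and no reset: what is moved stays moved. The work goes in short steps, Python scripts to look and compute and a tool call to move; the robot and the scene stay as the last step left them, time stands still between calls to the robot, and variables do not carry over. Pictures are saved under pics/ and viewed, and the job is handed in when it is done.

Besides the shell and the picture viewer there is one more tool, called after ">>>" by a JSON object that holds its "op" and its "data", one argument or row to a line. arm_command: Moves the arm, as the interface text tells. Its arguments: {"type":"object","properties":{"increments":{"type":"array","items":{"type":"array","items":{"type":"number"}}},"jaw":{"type":"number"},"force":{"type":"number"}},"required":["increments"]}

```bash
mkdir -p pics; ls; cat > /tmp/a.py <<'E'
E
python3 - <<'E'
from bench import r
import cv2, numpy as np
s=r.sense(); print(s, r.finger_overhang)
for n in ["scene","top"]:
    im=r.snapshot(n); cv2.imwrite(f"pics/{n}0.png",im[:,:,::-1]); m=r.camera_model(n); print(n,np.round(m["intrinsics"],1).tolist(),np.round(m["cam_to_world"],3).tolist())
E
```

```text
pics
{'time': 0.0, 'joint_pos': array([-8.20700840e+01,  7.51752638e+00,  8.53324688e+01,  7.20276420e-04,
        8.72616447e+01, -4.89096388e+00]), 'qd': array([-0.02382635, -0.01703026,  0.03468486,  0.03264913,  0.04550746,
       -0.08376425]), 'joint_efforts': array([ 2.91372744e-03, -5.69395888e+01, -5.00544834e+01, -2.32104486e-05,
        1.46276181e-02,  6.29667966e-06]), 'tool_pos': array([ 133.12856463, -584.59601201,  302.78852851]), 'tcp_rot': array([-9.01111720e+01,  1.02351519e-02, -1.67179165e+02]), 'ft_force': array([-0.23263483,  0.19466067, -0.78416377]), 'wrist_torque': array([-0.04333923, -0.00793209,  0.0037247 ]), 'finger_gap': 85.49702350588599} 72.6
scene [[353.5, 0.0, 248.6], [0.0, 353.5, 193.8], [0.0, 0.0, 1.0]] [[-0.875, 0.415, -0.248, 766.745], [0.483, 0.746, -0.457, 501.779], [-0.005, -0.52, -0.854, 1066.613], [0.0, 0.0, 0.0, 1.0]]
top [[480.4, 0.0, 259.3], [0.0, 480.4, 188.8], [0.0, 0.0, 1.0]] [[0.016, -0.986, 0.166, 272.223], [-1.0, -0.015, 0.009, -0.978], [-0.007, -0.167, -0.986, 1564.383], [0.0, 0.0, 0.0, 1.0]]
```

View pics/scene0.png

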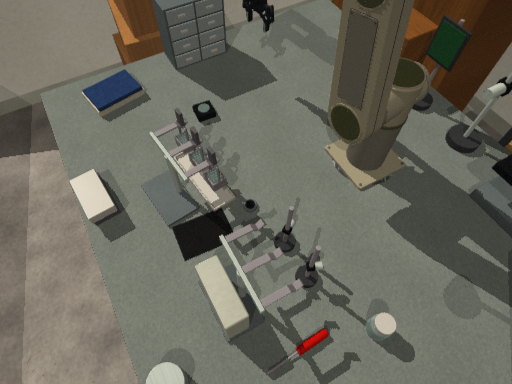

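View pics/top0.png

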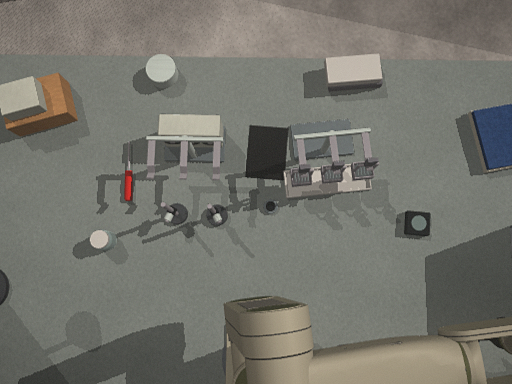

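```bash
cat > h.py <<'E'
import numpy as np, cv2
from bench import r
from scipy.spatial.transform import Rotation as R
CM={n:r.camera_model(n) for n in ["scene","top"]}
def proj(n,p):
    m=CM[n]; T=np.linalg.inv(m["cam_to_world"]); c=T[:3,:3]@np.asarray(p,float)+T[:3,3]; u=m["intrinsics"]@c; return u[:2]/u[2]
def ray(n,px):
    m=CM[n]; d=np.linalg.inv(m["intrinsics"])@np.array([px[0],px[1],1.]); d=m["cam_to_world"][:3,:3]@d; return m["cam_to_world"][:3,3],d/np.linalg.norm(d)
def atz(n,px,z):
    o,d=ray(n,px); return o+d*(z-o[2])/d[2]
def tri(pa,pb,na="scene",nb="top"):
    o1,d1=ray(na,pa);o2,d2=ray(nb,pb)
    A=np.stack([d1,-d2],1); t=np.linalg.lstsq(A,o2-o1,rcond=None)[0]
    a=o1+d1*t[0];b=o2+d2*t[1]; return (a+b)/2,np.linalg.norm(a-b)
def Rcur():
    return R.from_euler('xyz',r.sense()["tcp_rot"],degrees=True)
E
python3 - <<'E'
from h import *
for n in ["scene","top"]:
    r.snapshot(n)
    for t in ["drip_stand","dry_stand","drip_hook1","drip_hook2","drip_hook3","dry_hook1","dry_hook2","dry_hook3","carrier1","carrier1_bar","post1","mat","timer_top","jar","lens_case","driver"]:
        print(n,t,[(np.round(d["position"],1).tolist(),round(d["conf"],2)) for d in r.spot_point(n,t)])
print(r.sense()["time"])
E
```

```text
scene drip_stand []
scene dry_stand []
scene drip_hook1 [([212.7, 160.4], 0.92), ([297.5, 349.1], 0.61), ([178.8, 125.3], 0.58)]
scene drip_hook2 [([212.7, 160.4], 0.92), ([297.5, 349.1], 0.61), ([178.8, 125.3], 0.58)]
scene drip_hook3 [([212.7, 160.4], 0.92), ([297.5, 349.1], 0.61), ([178.8, 125.3], 0.58)]
scene dry_hook1 [([253.7, 226.9], 0.94), ([294.3, 285.1], 0.64), ([273.7, 254.7], 0.63)]
scene dry_hook2 [([253.7, 226.9], 0.94), ([294.3, 285.1], 0.64), ([273.7, 254.7], 0.63)]
scene dry_hook3 [([253.7, 226.9], 0.94), ([294.3, 285.1], 0.64), ([273.7, 254.7], 0.63)]
scene carrier1 [([186.8, 148.5], 0.81), ([201.2, 163.9], 0.81), ([215.8, 182.8], 0.7), ([293.0, 287.6], 0.25)]
scene carrier1_bar [([183.9, 126.5], 0.75)]
scene post1 [([305.6, 274.7], 0.77), ([283.2, 242.9], 0.74), ([205.1, 177.1], 0.66), ([198.1, 142.6], 0.48)]
scene mat [([205.3, 231.1], 0.91)]
scene timer_top [([247.5, 202.1], 0.58)]
scene jar [([378.2, 328.9], 0.64), ([197.8, 165.3], 0.54)]
scene lens_case [([205.3, 114.0], 0.68)]
scene driver [([298.6, 350.3], 0.97)]
top drip_stand [([324.6, 180.2], 0.87), ([147.
[... 462 characters left out ...]
.98), ([214.4, 175.1], 0.83), ([147.4, 173.6], 0.64), ([325.8, 178.3], 0.63)]
top dry_hook3 [([183.5, 175.3], 0.98), ([214.4, 175.1], 0.83), ([147.4, 173.6], 0.64), ([325.8, 178.3], 0.63)]
top carrier1 [([300.6, 177.0], 0.89), ([359.6, 170.0], 0.8), ([333.1, 175.2], 0.78)]
top carrier1_bar [([369.0, 163.9], 0.82), ([301.4, 177.7], 0.18)]
top post1 [([216.1, 213.0], 0.66), ([176.4, 216.4], 0.63)]
top mat [([267.4, 152.8], 0.8), ([370.1, 163.4], 0.42), ([305.0, 173.0], 0.34)]
top timer_top [([270.7, 201.6], 0.62)]
top jar [([105.1, 239.7], 0.64)]
top lens_case [([416.7, 223.1], 0.91), ([131.7, 173.3], 0.5), ([213.5, 170.4], 0.45)]
top driver [([336.8, 167.9], 0.27), ([271.1, 204.4], 0.16)]
1.8
```

```bash
python3 - <<'E'
from h import *
t=cv2.imread("pics/top0.png"); s=cv2.imread("pics/scene0.png")
def crop(im,x0,y0,x1,y1,k,f):
    c=cv2.resize(im[y0:y1,x0:x1],None,fx=k,fy=k,interpolation=cv2.INTER_CUBIC)
    for x in range((x0+9)//10*10,x1,10):
        cv2.putText(c,str(x),((x-x0)*k,8),0,.3,(0,255,255),1); cv2.line(c,((x-x0)*k,10),((x-x0)*k,14),(0,255,255),1)
    for y in range((y0+9)//10*10,y1,10):
        cv2.putText(c,str(y),(0,(y-y0)*k+3),0,.3,(0,255,255),1)
    cv2.imwrite(f,c)
crop(t,135,105,245,230,6,"pics/t_dry.png")
crop(t,235,105,385,205,5,"pics/t_drip.png")
crop(s,190,185,330,320,5,"pics/s_dry.png")
crop(s,135,95,260,215,5,"pics/s_drip.png")
E
```

```text
(no output)
```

View pics/t_dry.png

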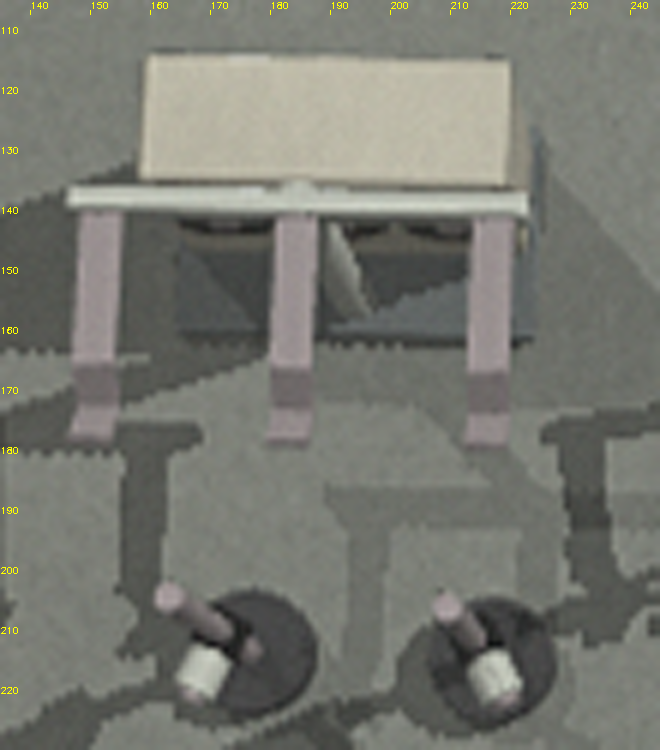

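View pics/t_drip.png

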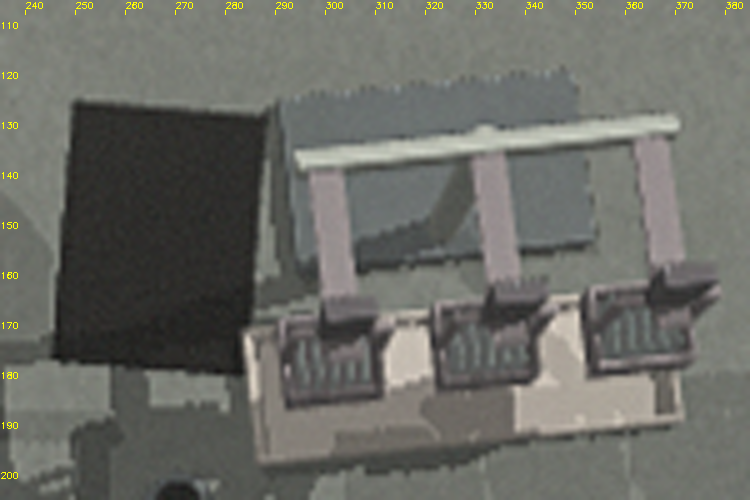

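View pics/s_dry.png

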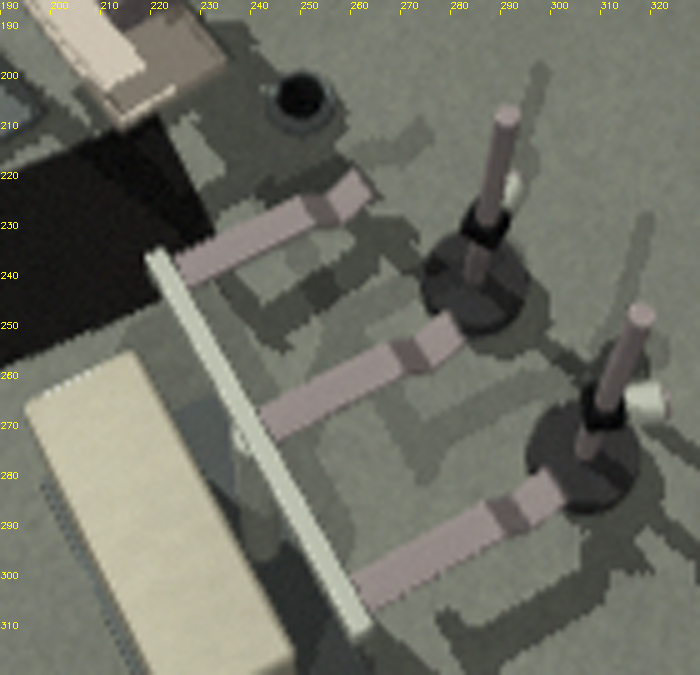

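View pics/s_drip.png

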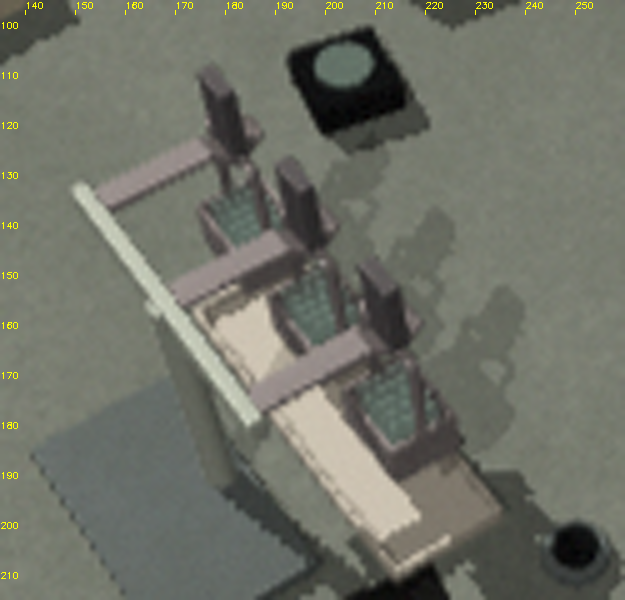

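```bash
cat > fit.py <<'E'
from h import *
from scipy.optimize import least_squares
def c2p(U,k,x0,y0): return (np.array(U)+.5)/k-.5+np.array([x0,y0])
def Tst(p): 
    x,y,a=p; c,s=np.cos(a),np.sin(a); return lambda q: np.array([x+c*q[0]-s*q[1], y+s*q[0]+c*q[1], q[2]])
def fit(obs,p0):
    def f(p):
        T=Tst(p); return np.concatenate([proj(n,T(q))-px for n,q,px in obs])
    s=least_squares(f,p0,loss='soft_l1'); return s.x,f(s.x).reshape(-1,2)
td=lambda *U:c2p(U,6,135,105); sd=lambda *U:c2p(U,5,190,185)
tp=lambda *U:c2p(U,5,235,105); sp=lambda *U:c2p(U,5,135,95)
dry=[("top",(100,112,216),td(67,195)),("top",(100,-112,216),td(527,203)),
("top",(-20,95,213),td(92,440)),("top",(-20,0,213),td(288,444)),("top",(-20,-95,213),td(486,444)),
("scene",(100,-112,216),sd(156,256)),("scene",(100,112,216),sd(360,632)),
("scene",(-20,-95,213),sd(365,183)),("scene",(-20,0,213),sd(456,327)),("scene",(-20,95,213),sd(556,486))]
drip=[("top",(100,112,216),tp(297,159)),("top",(100,-112,216),tp(679,125)),
("scene",(100,-112,216),sp(80,188)),("scene",(100,112,216),sp(255,420)),
("scene",(0,-95,261),sp(210,68)),("scene",(0,0,261),sp(288,161)),("scene",(0,95,261),sp(373,265)),
]
if __name__=="__main__":
    for n,o,p0 in [("dry",dry,[600,150,0]),("drip",drip,[600,-200,0])]:
        p,res=fit(o,p0); print(n,np.round(p,2),np.degrees(p[2])); print(np.round(res,1).tolist())
        for q in [(0,-95,202),(0,0,202),(0,95,202)]: print(np.round(Tst(p)(q),1))
    print("tri", tri(sd(156,256),td(527,203)),tri(sd(360,632),td(67,195)))
    print("tri", tri(sp(80,188),tp(679,125)),tri(sp(255,420),tp(297,159)))
E
python3 fit.py
```

```text
dry [547.64 232.83  62.83] 3599.7448872119307
[[-0.1, -0.3], [0.3, -0.2], [-0.6, -0.3], [-0.2, -0.3], [-0.1, 0.3], [-1.0, -0.9], [0.5, 0.6], [-0.0, -0.4], [0.1, -0.3], [0.3, -0.3]]
[547.2 137.8 202. ]
[547.6 232.8 202. ]
[548.1 327.8 202. ]
drip [ 5.6865e+02 -2.1200e+02  1.3000e-01] 7.268699832013357
[[0.7, 0.6], [0.9, -1.0], [-1.3, -1.3], [0.1, -0.3], [0.3, 1.9], [0.6, 1.9], [0.8, 1.1]]
[ 580.7 -306.2  202. ]
[ 568.6 -212.   202. ]
[ 556.6 -117.8  202. ]
tri (array([646.42583115, 122.0535096 , 213.12623801]), np.float64(1.9000589054309964)) (array([647.87328733, 343.37272333, 216.14039381]), np.float64(2.011818443914707))
tri (array([ 680.09179232, -308.57946475,  210.89429449]), np.float64(1.0966771167670042)) (array([654.73081511, -85.97964874, 218.19497424]), np.float64(0.2268614258924229))
```

```bash
cat > ov.py <<'E'
from fit import *
def box(x0,x1,y0,y1,z0,z1):
    P=[(x,y,z) for x in(x0,x1) for y in(y0,y1) for z in (z0,z1)]
    return [(P[i],P[j]) for i in range(8) for j in range(i) if sum(a!=b for a,b in zip(P[i],P[j]))==1]
def stand(n,carr):
    L=box(96,104,-112,112,208,216)
    for y in(-95,0,95):
        for yy in (y-10,y+10):
            L+=[((-20,yy,213),(96,yy,212))][:0]+[((-20,yy,213),(0,yy,197)),((0,yy,197),(16,yy,212)),((16,yy,212),(96,yy,212))]
        L+=[((-20,y-10,213),(-20,y+10,213))]
        if carr: L+=box(-6,6,y-15,y+15,203,261)+box(-25,25,y-30,y+30,92,132)
    return L
def overlay(im,n,p,carr,x0,y0,x1,y1,k,f,extra=[]):
    c=cv2.resize(im[y0:y1,x0:x1],None,fx=k,fy=k,interpolation=cv2.INTER_CUBIC)
    T=Tst(p)
    g=lambda q: tuple(int(round(v)) for v in ((proj(n,q)-[x0,y0]+.5)*k-.5))
    for a,b in stand(n,carr): cv2.line(c,g(T(a)),g(T(b)),(0,255,0),1,cv2.LINE_AA)
    for a,b in extra: cv2.line(c,g(a),g(b),(0,0,255),1,cv2.LINE_AA)
    cv2.imwrite(f,c)
if __name__=="__main__":
    t=cv2.imread("pics/top0.png"); s=cv2.imread("pics/scene0.png")
    pd,_=fit(dry,[600,150,0]); pp,_=fit(drip,[600,-200,0])
    a=np.zeros((500,750,3),np.uint8)
    overlay(t,"top",pp,True,235,105,385,205,5,"pics/o1.png")
    overlay(s,"scene",pp,True,135,95,260,215,5,"pics/o2.png")
E
python3 ov.py
```

```text
(no output)
```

View pics/o1.png

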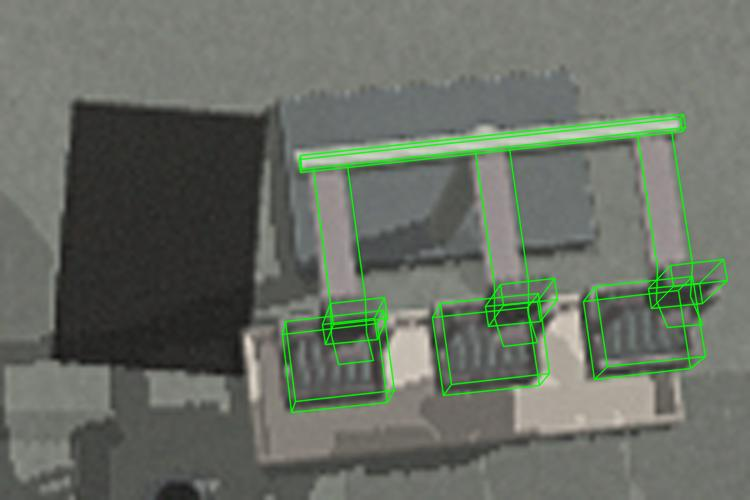

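View pics/o2.png

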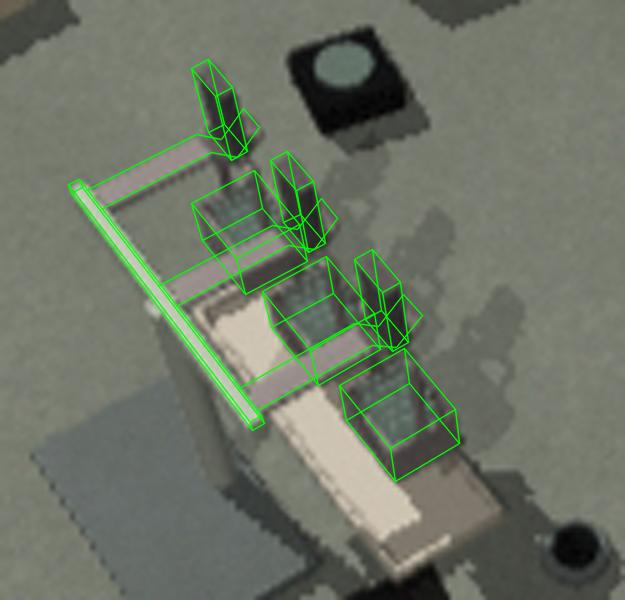

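```bash
python3 - <<'E'
from h import *
t=cv2.imread("pics/top0.png"); s=cv2.imread("pics/scene0.png")
def crop(im,x0,y0,x1,y1,k,f):
    c=cv2.resize(im[y0:y1,x0:x1],None,fx=k,fy=k,interpolation=cv2.INTER_CUBIC)
    cv2.imwrite(f,c)
crop(t,288,120,380,195,8,"pics/t2.png")
crop(s,145,105,230,180,8,"pics/s2.png")
E
```

```text
(no output)
```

View pics/t2.png

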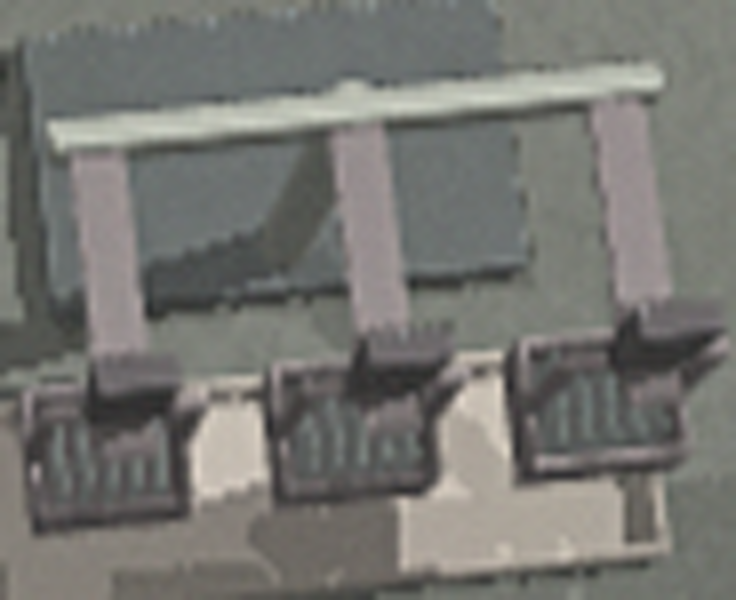

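View pics/s2.png

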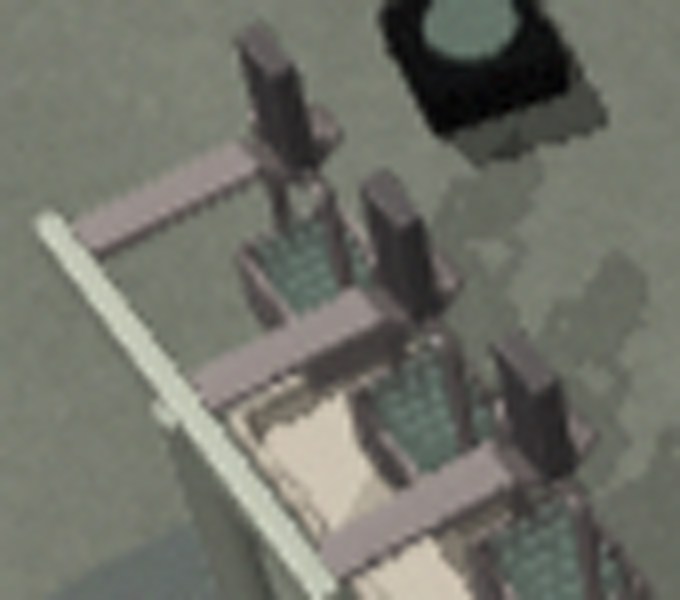

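```bash
cat > fit2.py <<'E'
from fit import *
T8=lambda *U:c2p(U,8,288,120); S8=lambda *U:c2p(U,8,145,105)
pts=[("top",(100,112,216),T8(50,137)),("top",(100,-112,216),T8(662,78)),
("top",(0,95,261),T8(138,373)),("top",(0,0,261),T8(410,346)),("top",(0,-95,261),T8(682,321)),
("scene",(100,-112,216),S8(46,220)),("scene",(100,112,216),sp(255,420)),
("scene",(0,-95,261),S8(267,52)),("scene",(0,0,261),S8(391,199)),("scene",(0,95,261),S8(523,359))]
lin=[("top",95,T8(99,155)),("top",95,T8(118,350)),("top",0,T8(358,130)),("top",0,T8(381,325)),("top",-95,T8(618,103)),("top",-95,T8(643,300)),
("scene",-95,S8(89,238)),("scene",-95,S8(252,162)),("scene",0,S8(201,394)),("scene",0,S8(376,308)),("scene",95,S8(330,565)),("scene",95,S8(503,467))]
def f(p):
    T=Tst(p); o=[]
    for n,q,px in pts: o+=list(proj(n,T(q))-px)
    for n,y,px in lin:
        a=proj(n,T((95,y,212)));b=proj(n,T((10,y,212)));d=(b-a)/np.linalg.norm(b-a); e=px-a; o.append(d[0]*e[1]-d[1]*e[0])
    return np.array(o)
s=least_squares(f,[570,-210,.13],loss='soft_l1'); P=s.x
if __name__=="__main__":
    print(np.round(P,3),np.degrees(P[2])); e=f(P); print(np.round(e[:20].reshape(-1,2),1).tolist(),np.round(e[20:],1))
    for q in [(0,-95,202),(0,0,202),(0,95,202)]: print(np.round(Tst(P)(q),1))
    for i,j in [(2,9),(3,8),(4,7)]: print(tri(pts[j][2],pts[i][2]))
    pd,_=fit(dry,[600,150,0]); pd[2]=(pd[2]+np.pi)%(2*np.pi)-np.pi
    from ov import overlay
    t=cv2.imread("pics/top0.png"); s=cv2.imread("pics/scene0.png")
    overlay(t,"top",P,True,288,120,380,195,8,"pics/o1.png")
    overlay(s,"scene",P,True,145,105,230,180,8,"pics/o2.png")
E
python3 fit2.py
```

```text
[ 5.68318e+02 -2.07595e+02  1.13000e-01] 6.488270180695636
[[-0.2, -0.1], [0.0, -0.1], [-0.2, 0.1], [-0.1, 0.2], [-0.1, -0.0], [-0.2, -0.7], [0.1, 0.7], [-0.0, -0.3], [0.1, 0.1], [0.4, 0.5]] [-0.3  0.1 -0.2  0.  -0.3  0.   0.2  0.8 -0.   0.6  0.5  0.3]
[ 579.1 -302.   202. ]
[ 568.3 -207.6  202. ]
[ 557.6 -113.2  202. ]
(array([ 557.94096273, -113.85914069,  262.402409  ]), np.float64(1.0934685913166629))
(array([ 568.52733788, -207.73772335,  261.66629884]), np.float64(0.19462288668515512))
(array([ 579.22352955, -302.49184234,  259.44810164]), np.float64(0.42283192091485267))
```

View pics/o1.png

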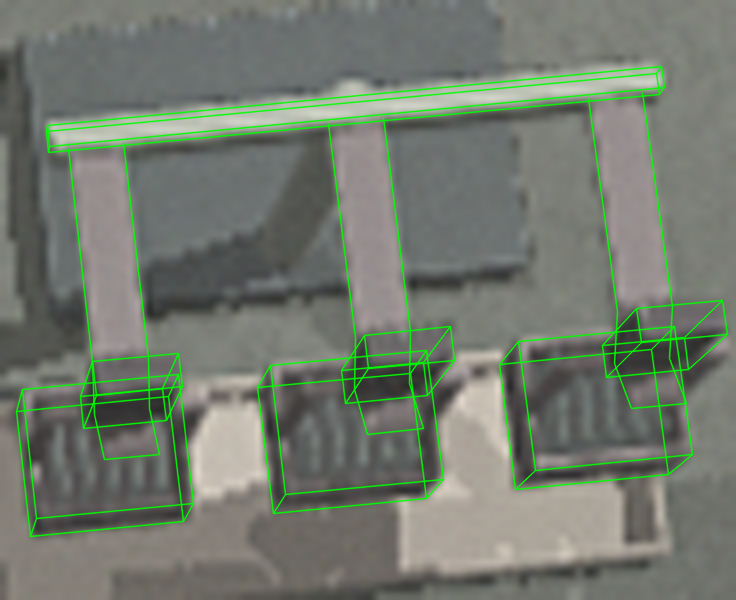

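View pics/o2.png

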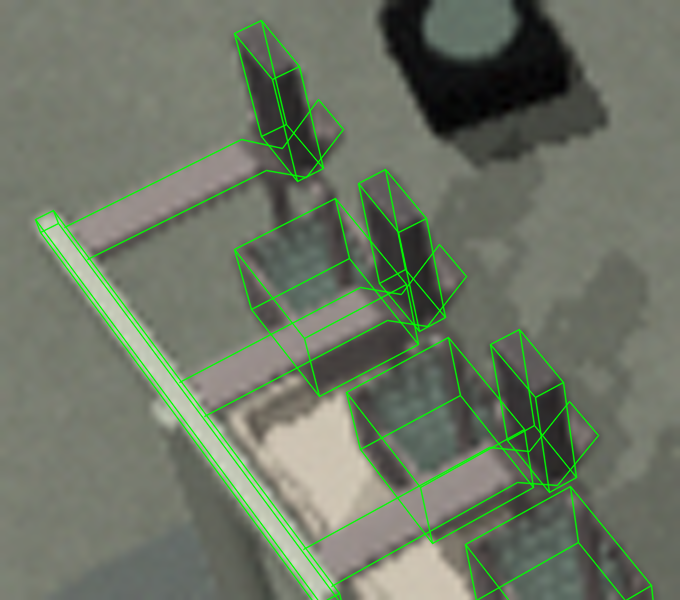

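```bash
python3 - <<'E'
from fit import *
for n,a,b in [("postR",sd(507,115),td(448,606)),("postL",sd(641,315),td(169,596))]:
    print(n,tri(a,b),atz("top",b,235),atz("scene",a,235))
# base centers
for n,a,b in [("postR",sd(476,283),td(491,663)),("postL",sd(582,463),td(250,653))]:
    print(n,"base",atz("top",b,11),atz("scene",a,11))
r.snapshot("top"); r.snapshot("scene")
for c in ["top","scene"]:
    for t in ["mat","timer_top","post1","jar","driver","lens_case"]:
        for d in r.trace(c,t):
            m=d["mask"]
            if d["conf"]<.5: continue
            M=np.argwhere(m)[:,::-1]; 
            print(c,t,round(d["conf"],2),len(M),np.round(M.mean(0),1) if len(M) else None, cv2.minAreaRect(M.astype(np.float32)) if len(M) else None)
            if t in("mat",): print([np.round(atz(c,q,2.5),1).tolist() for q in cv2.boxPoints(cv2.minAreaRect(M.astype(np.float32)))])
            if len(M): print(np.round(atz(c,M.mean(0),2),1))
E
```

```text
postR (array([446.98884375, 150.43309071, 236.06975487]), np.float64(0.23149558793169456)) [447.04585059 150.63509253 235.        ] [446.65982936 149.89946792 235.        ]
postL (array([449.79849369, 280.45531194, 235.90882239]), np.float64(0.5738683370817466)) [449.72732231 280.86159579 235.        ] [449.65396858 280.00816415 235.        ]
postR base [445.7350922 151.8155242  11.       ] [444.7047279 150.3200904  11.       ]
postL base [449.14163166 282.79617727  11.        ] [451.17501149 282.84462627  11.        ]
top mat 0.66 431 [103.3 239.3] ((103.0, 239.5), (19.0, 26.0), 90.0)
[[391.4, 563.2, 2.5], [392.8, 478.3, 2.5], [331.4, 474.3, 2.5], [330.0, 558.6, 2.5]]
[361.9 517.7   2. ]
top mat 0.57 2075 [266.5 152.2] ((266.522705078125, 152.2881622314453), (39.878902435302734, 54.01230239868164), 6.115502834320068)
[[574.7, 65.8, 2.5], [759.6, 50.4, 2.5], [746.7, -83.5, 2.5], [562.4, -65.6, 2.5]]
[660.3  -8.3   2. ]
top post1 0.77 423 [175.4 212.7] ((174.5, 213.0), (20.0, 25.0), 90.0)
[452.4 287.3   2. ]
top post1 0.62 375 [216.5 213.6] ((217.0, 214.0), (22.0, 20.0), 90.0)
[451.6 
[... 1110 characters left out ...]
.5    2. ]
scene post1 0.82 470 [286.1 234.4] ((284.5, 229.0), (44.0, 19.0), 90.0)
[425.5 128.9   2. ]
scene post1 0.65 570 [309.6 269.2] ((313.0235595703125, 266.8058776855469), (22.77769660949707, 40.89139175415039), 40.601295471191406)
[424.6 265.1   2. ]
scene jar 0.8 662 [380.3 326. ] ((380.25, 325.75), (25.455841064453125, 30.405588150024414), 45.0)
[342.2 503.7   2. ]
scene driver 0.6 443 [307.1 344.2] ((296.84613037109375, 350.76922607421875), (11.094003677368164, 71.55633544921875), 56.3099365234375)
[552.7 442.5   2. ]
scene lens_case 0.87 325 [204.1 110.5] ((204.26028442382812, 110.52738952636719), (18.024335861206055, 19.077707290649414), 69.44395446777344)
[ 423.7 -509.1    2. ]
```

```bash
cat > mv.py <<'E'
# usage: mv.py x y z yaw  -> tool-frame delta from the commanded pose, in m/rad ; mv.py set x y z yaw
import sys,json,numpy as np,os
from bench import r
F="cmd.json"
c=json.load(open(F)) if os.path.exists(F) else [133.182,-585.037,303.892,-167.177]
def upd(d):  # apply tool-frame delta of last row [tx,ty,tz,wy] (m, rad)
    a=np.radians(c[3]); ex=np.array([np.cos(a),np.sin(a),0]);ez=np.array([-np.sin(a),np.cos(a),0]);ey=np.array([0,0,-1.])
    p=np.array(c[:3])+1e3*(d[0]*ex+d[1]*ey+d[2]*ez); return [*p,c[3]-np.degrees(d[3])]
if sys.argv[1]=="ap":
    c=upd([float(v) for v in sys.argv[2:6]]); json.dump(c,open(F,"w"))
    sys.argv=sys.argv[:1]+sys.argv[6:]
s=r.sense(); print("t",round(s["time"],2),"cmd",np.round(c,1),"meas",np.round(s["tool_pos"],1),np.round(s["tcp_rot"],2),"F",np.round(s["ft_force"],1),"gap",round(s["finger_gap"],1))
if len(sys.argv)>=5:
    t=[float(v) for v in sys.argv[1:5]]
    a=np.radians(c[3]); d=np.array(t[:3])-c[:3]
    ex=np.array([np.cos(a),np.sin(a),0]);ez=np.array([-np.sin(a),np.cos(a),0])
    print("tool delta m:",np.round([d@ex/1e3,-d[2]/1e3,d@ez/1e3],4),"wy",round(-np.radians(t[3]-c[3]),4),"rows",round(max(np.linalg.norm(d)/62.5,abs(t[3]-c[3])/10.7),2))
E
python3 mv.py 450 -250 420 -90
python3 - <<'E'
from fit import *
# mat corners
q=[tp(75,100),tp(270,118),tp(245,375),tp(55,357)]
w=[atz("top",p,2.5) for p in q]; print(np.round(w,1).tolist()); c=np.mean(w,0); print("mat",np.round(c,1)); d=(w[0]-w[3]+w[1]-w[2]); print(np.degrees(np.arctan2(d[1],d[0])))
print("timer", [np.round(atz("top",p,z),1) for p,z in [((270.3,205.8),15)]], np.round(atz("scene",sd(301,98),15),1))
print(tri(sd(301,98),(270.3,205.8)))
E
```

```text
t 2.5 cmd [ 133.2 -585.   303.9 -167.2] meas [ 133.2 -585.   303.9] [ -90.     -0.   -167.18] F [-0.5 -0.  -0.1] gap 84.8
tool delta m: [-0.3833 -0.1161 -0.2564] wy -1.347 rows 7.61
[[755.1, 50.2, 2.5], [744.4, -81.4, 2.5], [568.0, -65.9, 2.5], [578.3, 60.0, 2.5]]
mat [661.4  -9.3   2.5]
-4.079367217623099
timer [array([478.3, -22.9,  15. ])] [478.  -22.8  15. ]
(array([478.18145989, -22.79018832,  15.30597423]), np.float64(0.3108142583279186))
```

>>> {"op": "arm_command", "data": {
  "increments": [
    [0,-0.03,0,0,0,0],
    [-0.04,-0.06,-0.03,0,-0.15,0],
    [-0.09,-0.09,-0.06,0,-0.3,0],
    [-0.14,-0.116,-0.095,0,-0.47,0],
    [-0.19,-0.116,-0.13,0,-0.64,0],
    [-0.24,-0.116,-0.165,0,-0.82,0],
    [-0.29,-0.116,-0.2,0,-1.0,0],
    [-0.34,-0.116,-0.23,0,-1.18,0],
    [-0.3833,-0.116,-0.2564,0,-1.347,0],
    [-0.3833,-0.116,-0.2564,0,-1.347,0]
  ],
  "jaw": -1,
  "force": 40
}}

```text
time: 3.75
tool_pos: [452.0, -247.2, 419.8]
tcp_rot: [-90.0, 0.0, -89.6]
ft_force: [-0.3, -0.7, 0.0]
finger_gap: 85.2
```

```bash
python3 mv.py ap -0.3833 -0.116 -0.2564 -1.347 447 150.4 400 -90
```

```text
t 3.75 cmd [ 450.  -250.   419.9  -90. ] meas [ 452.  -247.2  419.8] [-8.998e+01  4.000e-02 -8.960e+01] F [-0.3 -0.7  0. ] gap 85.2
tool delta m: [-0.4004  0.0199 -0.003 ] wy 0.0 rows 6.41
```

>>> {"op": "arm_command", "data": {
  "increments": [
    [-0.05,0,0,0,0,0],
    [-0.11,0,0,0,0,0],
    [-0.17,0.0,0,0,0,0],
    [-0.23,0.01,0,0,0,0],
    [-0.29,0.02,-0.003,0,0,0],
    [-0.34,0.02,-0.003,0,0,0],
    [-0.38,0.02,-0.003,0,0,0],
    [-0.4,0.02,-0.003,0,0,0],
    [-0.4,0.02,-0.003,0,0,0],
    [-0.4,0.02,-0.003,0,0,0]
  ]
}}

```text
time: 5.0
tool_pos: [447.2, 149.1, 399.9]
tcp_rot: [-90.0, -0.0, -90.1]
ft_force: [0.7, 0.2, 0.5]
finger_gap: 85.1
```

```bash
python3 mv.py ap -0.4 0.02 -0.003 0 447 150.4 269 -90
python3 - <<'E'
from h import *
for n in ["scene","top"]:
    im=r.snapshot(n); cv2.imwrite(f"pics/{n}1.png",im[:,:,::-1])
t=cv2.imread("pics/top1.png");s=cv2.imread("pics/scene1.png")
cv2.imwrite("pics/c1.png",np.hstack([cv2.resize(t[130:260,80:280],None,fx=2,fy=2),cv2.resize(s[185:315,190:390],None,fx=2,fy=2)]))
E
```

```text
t 5.0 cmd [447.  150.  399.9 -90. ] meas [447.2 149.1 399.9] [-8.999e+01 -3.000e-02 -9.007e+01] F [0.7 0.2 0.5] gap 85.1
tool delta m: [-0.0004  0.1309 -0.    ] wy 0.0 rows 2.09
```

View pics/c1.png

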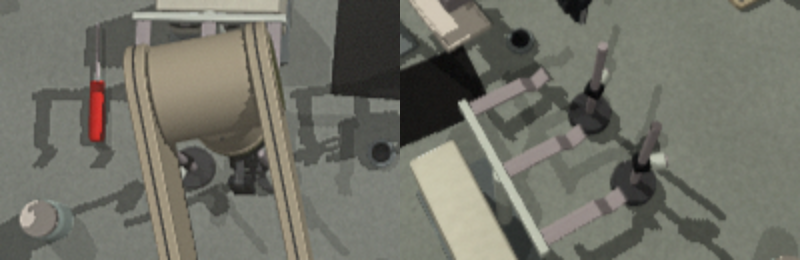

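```bash
python3 -c "
from h import *
print(proj('scene',(447,150,327)),proj('scene',(447+40,150,335)),proj('scene',(447-40,150,335)),proj('top',(447,150,327)))"
```

```text
[294.55425145 189.52668602] [280.96042763 194.58365831] [308.52774089 181.15445974] [205.62373136 200.9334624 ]
```

View pics/scene1.png

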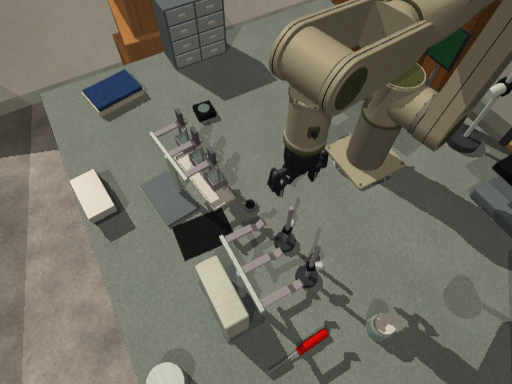

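>>> {"op": "arm_command", "data": {
  "increments": [
    [0,0.03,0,0,0,0],
    [0,0.06,0,0,0,0],
    [0,0.09,0,0,0,0],
    [0,0.12,0,0,0,0],
    [0,0.131,0,0,0,0],
    [0,0.131,0,0,0,0],
    [0,0.131,0,0,0,0],
    [0,0.131,0,0,0,0],
    [0,0.131,0,0,0,0],
    [0,0.131,0,0,0,0]
  ]
}}

```text
time: 6.35
tool_pos: [447.1, 150.1, 269.2]
tcp_rot: [-90.0, 0.0, -90.0]
ft_force: [0.3, 0.5, 0.3]
finger_gap: 85.3
```

>>> {"op": "arm_command", "data": {
  "increments": [
    [0,0,0,0,0,0],
    [0,0,0,0,0,0],
    [0,0,0,0,0,0],
    [0,0,0,0,0,0],
    [0,0,0,0,0,0],
    [0,0,0,0,0,0],
    [0,0,0,0,0,0],
    [0,0,0,0,0,0],
    [0,0,0,0,0,0],
    [0,0,0,0,0,0]
  ],
  "jaw": 1,
  "force": 50
}}

```text
time: 7.6
tool_pos: [447.0, 150.1, 269.0]
tcp_rot: [-90.0, 0.0, -90.0]
ft_force: [-1.3, -0.4, 3.0]
finger_gap: 12.6
```

```bash
python3 mv.py ap 0 .131 0 0 447 150 330 -90
python3 - <<'E'
from h import *
im=r.snapshot("scene"); cv2.imwrite("pics/scene2.png",im[:,:,::-1])
cv2.imwrite("pics/c2.png",cv2.resize(im[130:320,220:400,::-1],None,fx=3,fy=3))
E
```

```text
t 7.6 cmd [447.  150.  268.9 -90. ] meas [447.  150.1 269. ] [-89.99   0.   -90.  ] F [-1.3 -0.4  3. ] gap 12.6
tool delta m: [ 0.     -0.0611 -0.    ] wy 0.0 rows 0.98
```

View pics/c2.png

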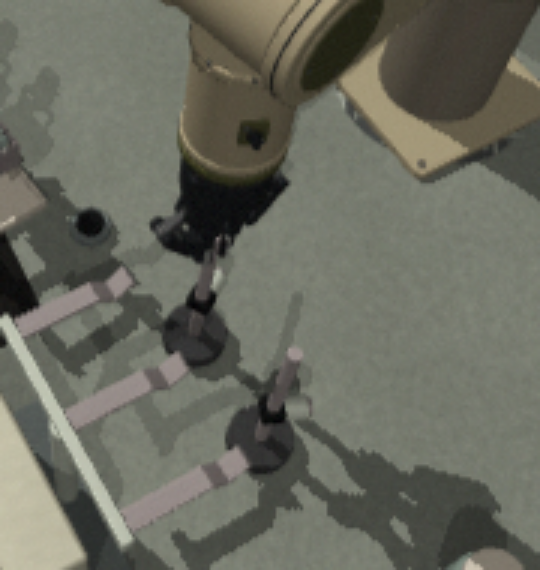

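>>> {"op": "arm_command", "data": {
  "increments": [
    [0,-0.03,0,0,0,0],
    [0,-0.06,0,0,0,0],
    [0.02,-0.06,0,0,0,0],
    [0.06,-0.06,0,0,0,0],
    [0.11,-0.06,0.02,0,0,0],
    [0.15,-0.06,0.06,0,0,0],
    [0.163,-0.06,0.11,0,0,0],
    [0.163,-0.06,0.16,0,0,0],
    [0.163,-0.06,0.21,0,0,0],
    [0.163,-0.06,0.25,0,0,0]
  ]
}}

```text
time: 8.9
tool_pos: [698.4, -13.2, 326.7]
tcp_rot: [-90.1, 0.0, -90.0]
ft_force: [-0.6, -0.1, -3.9]
finger_gap: 13.0
```

```bash
python3 mv.py ap 0.163 -.06 .25 0 703 -12.6 276 -90
python3 - <<'E'
from h import *
for n in ["scene","top"]:
    im=r.snapshot(n); cv2.imwrite(f"pics/{n}3.png",im[:,:,::-1])
E
```

```text
t 8.9 cmd [697.  -13.  328.9 -90. ] meas [698.4 -13.2 326.7] [-9.013e+01  1.000e-02 -9.002e+01] F [-0.6 -0.1 -3.9] gap 13.0
tool delta m: [-0.0004  0.0529  0.006 ] wy 0.0 rows 0.85
```

View pics/scene3.png

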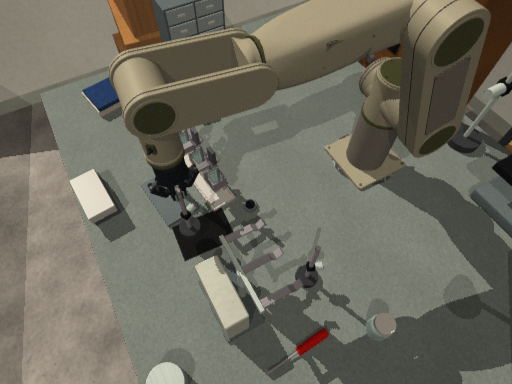

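>>> {"op": "arm_command", "data": {
  "increments": [
    [0,0,0.006,0,0,0],
    [0,0,0.006,0,0,0],
    [0,0.01,0.006,0,0,0],
    [0,0.02,0.006,0,0,0],
    [0,0.03,0.006,0,0,0],
    [0,0.04,0.006,0,0,0],
    [0,0.048,0.006,0,0,0],
    [0,0.05,0.006,0,0,0],
    [0,0.05,0.006,0,0,0],
    [0,0.05,0.006,0,0,0]
  ]
}}

```text
time: 10.25
tool_pos: [703.3, -13.0, 279.6]
tcp_rot: [-89.9, -0.0, -90.0]
ft_force: [-0.4, -1.1, -4.6]
finger_gap: 12.4
```

```bash
python3 mv.py ap 0 .05 .006 0 703 -12.6 271.5 -90
python3 - <<'E'
from h import *
ims=[]
for n,b in [("scene",(140,140,260,260)),("top",(230,100,350,220))]:
    im=r.snapshot(n); ims.append(cv2.resize(im[b[1]:b[3],b[0]:b[2],::-1],None,fx=3,fy=3))
cv2.imwrite("pics/c4.png",np.hstack(ims))
print(proj("scene",(703,-12.6,22)))
E
```

```text
t 10.25 cmd [703.  -13.  278.9 -90. ] meas [703.3 -13.  279.6] [-8.994e+01 -1.000e-02 -9.000e+01] F [-0.4 -1.1 -4.6] gap 12.4
tool delta m: [-0.0004  0.0074 -0.    ] wy 0.0 rows 0.12
[190.46818244 234.91113844]
```

View pics/c4.png

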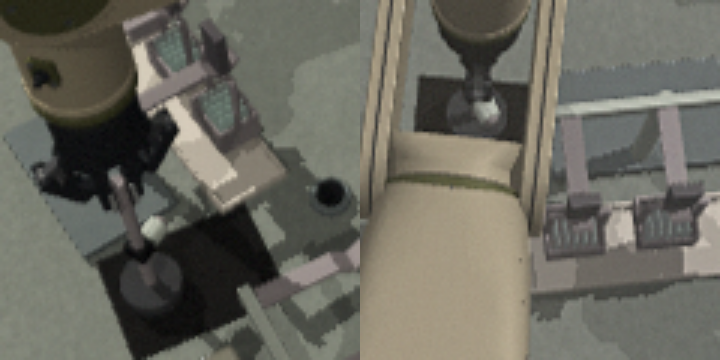

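>>> {"op": "arm_command", "data": {
  "increments": [
    [0,0.002,0,0,0,0],
    [0,0.004,0,0,0,0],
    [0,0.006,0,0,0,0],
    [0,0.0075,0,0,0,0],
    [0,0.0075,0,0,0,0],
    [0,0.0075,0,0,0,0],
    [0,0.0075,0,0,0,0],
    [0,0.0075,0,0,0,0],
    [0,0.0075,0,0,0,0],
    [0,0.0075,0,0,0,0]
  ]
}}

```text
time: 11.6
tool_pos: [703.1, -13.0, 271.8]
tcp_rot: [-90.0, -0.0, -90.0]
ft_force: [-1.2, -0.3, 2.4]
finger_gap: 12.9
```

```bash
python3 mv.py ap 0 .0075 0 0
```

```text
t 11.6 cmd [703.  -13.  271.4 -90. ] meas [703.1 -13.  271.8] [-89.97  -0.   -90.  ] F [-1.2 -0.3  2.4] gap 12.9
```

>>> {"op": "arm_command", "data": {
  "increments": [
    [0,0,0,0,0,0],
    [0,0,0,0,0,0],
    [0,0,0,0,0,0],
    [0,0,0,0,0,0],
    [0,0,0,0,0,0],
    [0,-0.02,0,0,0,0],
    [0,-0.05,0,0,0,0],
    [0,-0.08,0,0,0,0],
    [0,-0.1,0,0,0,0],
    [0,-0.1,0,0,0,0]
  ],
  "jaw": 0
}}

```text
time: 12.85
tool_pos: [703.7, -13.0, 374.6]
tcp_rot: [-89.7, -0.0, -90.0]
ft_force: [0.1, 0.6, -0.5]
finger_gap: 42.8
```

>>> {"op": "arm_command", "data": {
  "increments": [
    [0,0,-0.04,0,0,0],
    [0,0,-0.09,0,0,0],
    [0,0,-0.15,0,0,0],
    [0,0,-0.2,0,0,0],
    [-0.04,0,-0.24,0,0,0],
    [-0.09,0,-0.26,0,0,0],
    [-0.14,0,-0.26,0,0,0],
    [-0.17,0,-0.26,0,0,0],
    [-0.18,0,-0.26,0,0,0],
    [-0.18,0,-0.26,0,0,0]
  ],
  "jaw": -1
}}

```text
time: 14.1
tool_pos: [442.8, 167.0, 370.4]
tcp_rot: [-90.1, -0.0, -89.9]
ft_force: [-0.2, -0.4, -0.6]
finger_gap: 85.7
```

```bash
python3 mv.py ap 0 -.1 0 0; python3 mv.py ap -.18 0 -.26 0 450 280.5 269 -90
python3 - <<'E'
from h import *
for n in ["scene","top"]:
    im=r.snapshot(n); cv2.imwrite(f"pics/{n}5.png",im[:,:,::-1])
E
```

```text
t 14.1 cmd [703.  -13.  371.4 -90. ] meas [442.8 167.  370.4] [-9.009e+01 -4.000e-02 -8.994e+01] F [-0.2 -0.4 -0.6] gap 85.7
t 14.1 cmd [443.  167.  371.4 -90. ] meas [442.8 167.  370.4] [-9.009e+01 -4.000e-02 -8.994e+01] F [-0.2 -0.4 -0.6] gap 85.7
tool delta m: [-0.1135  0.1024  0.007 ] wy 0.0 rows 2.45
```

View pics/scene5.png

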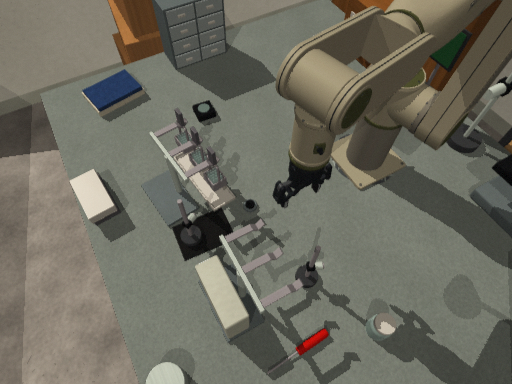

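View pics/top5.png

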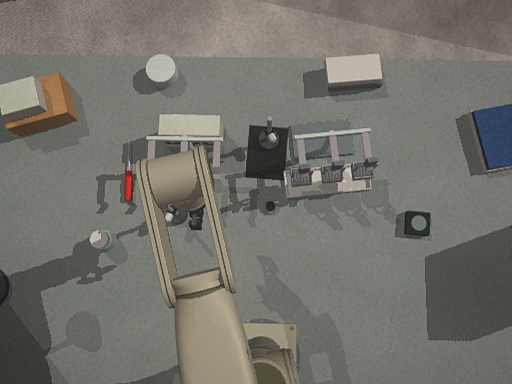

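>>> {"op": "arm_command", "data": {
  "increments": [
    [-0.04,0,0.003,0,0,0],
    [-0.08,0,0.007,0,0,0],
    [-0.11,0,0.007,0,0,0],
    [-0.1135,0.01,0.007,0,0,0],
    [-0.1135,0.04,0.007,0,0,0],
    [-0.1135,0.07,0.007,0,0,0],
    [-0.1135,0.1,0.007,0,0,0],
    [-0.1135,0.102,0.007,0,0,0],
    [-0.1135,0.102,0.007,0,0,0],
    [-0.1135,0.102,0.007,0,0,0]
  ]
}}

```text
time: 15.45
tool_pos: [450.9, 280.5, 271.2]
tcp_rot: [-89.9, 0.1, -90.0]
ft_force: [-0.6, 0.6, -0.4]
finger_gap: 85.4
```

>>> {"op": "arm_command", "data": {
  "increments": [
    [0,0,0,0,0,0],
    [0,0,0,0,0,0],
    [0,0,0,0,0,0],
    [0,0,0,0,0,0],
    [0,0,0,0,0,0],
    [0,0,0,0,0,0],
    [0,0,0,0,0,0],
    [0,0,0,0,0,0],
    [0,0,0,0,0,0],
    [0,0,0,0,0,0]
  ],
  "jaw": 1,
  "force": 50
}}

```text
time: 16.7
tool_pos: [450.0, 280.6, 269.5]
tcp_rot: [-90.0, 0.0, -90.0]
ft_force: [-3.2, 0.1, 4.3]
finger_gap: 12.5
```

```bash
python3 mv.py ap -.1135 .102 .007 0 619.5 -6 280 -90
python3 - <<'E'
from h import *
im=r.snapshot("scene"); cv2.imwrite("pics/c6.png",cv2.resize(im[130:320,160:400,::-1],None,fx=3,fy=3))
E
```

```text
t 16.7 cmd [450.  280.5 269.4 -90. ] meas [450.  280.6 269.5] [-9.e+01  1.e-02 -9.e+01] F [-3.2  0.1  4.3] gap 12.5
tool delta m: [ 0.2865 -0.0106  0.1695] wy 0.0 rows 5.33
```

View pics/c6.png

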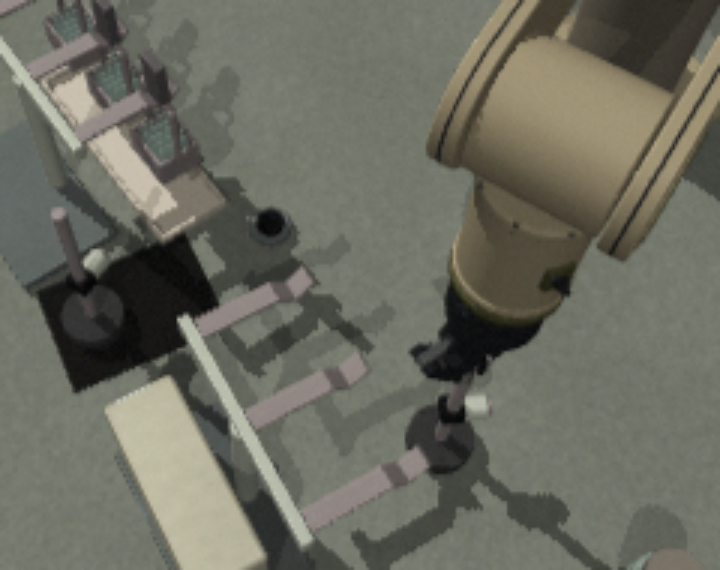

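>>> {"op": "arm_command", "data": {
  "increments": [
    [0,-0.03,0,0,0,0],
    [0,-0.06,0,0,0,0],
    [0.04,-0.06,0,0,0,0],
    [0.09,-0.06,0,0,0,0],
    [0.14,-0.06,0,0,0,0],
    [0.2,-0.06,0,0,0,0],
    [0.25,-0.06,0.02,0,0,0],
    [0.28,-0.06,0.07,0,0,0],
    [0.2865,-0.06,0.12,0,0,0],
    [0.2865,-0.06,0.15,0,0,0]
  ]
}}

```text
time: 18.0
tool_pos: [601.4, -7.5, 327.2]
tcp_rot: [-90.1, -0.0, -90.1]
ft_force: [-0.5, -0.4, -5.2]
finger_gap: 12.7
```

>>> {"op": "arm_command", "data": {
  "increments": [
    [0,0,0.015,0,0,0],
    [0,0,0.0195,0,0,0],
    [0,0.01,0.0195,0,0,0],
    [0,0.02,0.0195,0,0,0],
    [0,0.03,0.0195,0,0,0],
    [0,0.04,0.0195,0,0,0],
    [0,0.05,0.0195,0,0,0],
    [0,0.052,0.0195,0,0,0],
    [0,0.052,0.0195,0,0,0],
    [0,0.052,0.0195,0,0,0]
  ]
}}

```text
time: 19.25
tool_pos: [619.8, -6.0, 278.0]
tcp_rot: [-89.9, -0.0, -90.0]
ft_force: [-0.1, -0.7, -4.7]
finger_gap: 12.6
```

```bash
python3 mv.py ap .2865 -.06 .15 0 ; python3 mv.py ap 0 .052 .0195 0 619.5 -6 272 -90
python3 - <<'E'
from h import *
ims=[]
for n,b in [("scene",(140,140,260,260)),("top",(230,100,350,220))]:
    im=r.snapshot(n); ims.append(cv2.resize(im[b[1]:b[3],b[0]:b[2],::-1],None,fx=3,fy=3))
cv2.imwrite("pics/c7.png",np.hstack(ims))
E
```

```text
t 19.25 cmd [600.   -6.  329.4 -90. ] meas [619.8  -6.  278. ] [-8.994e+01 -1.000e-02 -9.000e+01] F [-0.1 -0.7 -4.7] gap 12.6
t 19.25 cmd [619.5  -6.  277.4 -90. ] meas [619.8  -6.  278. ] [-8.994e+01 -1.000e-02 -9.000e+01] F [-0.1 -0.7 -4.7] gap 12.6
tool delta m: [ 0.      0.0054 -0.    ] wy 0.0 rows 0.09
```

View pics/c7.png

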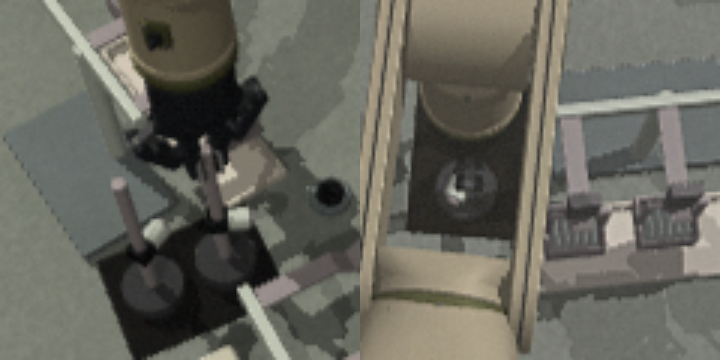

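>>> {"op": "arm_command", "data": {
  "increments": [
    [0,0.002,0,0,0,0],
    [0,0.004,0,0,0,0],
    [0,0.0055,0,0,0,0],
    [0,0.0055,0,0,0,0],
    [0,0.0055,0,0,0,0],
    [0,0.0055,0,0,0,0],
    [0,0.0055,0,0,0,0],
    [0,0.0055,0,0,0,0],
    [0,0.0055,0,0,0,0],
    [0,0.0055,0,0,0,0]
  ]
}}

```text
time: 20.6
tool_pos: [619.7, -5.9, 272.2]
tcp_rot: [-90.0, 0.0, -90.0]
ft_force: [-0.3, 1.7, 2.0]
finger_gap: 12.8
```

>>> {"op": "arm_command", "data": {
  "increments": [
    [0,0,0,0,0,0],
    [0,0,0,0,0,0],
    [0,0,0,0,0,0],
    [0,0,0,0,0,0],
    [0,0,0,0,0,0],
    [0,-0.02,0,0,0,0],
    [0,-0.05,0,0,0,0],
    [0,-0.08,0,0,0,0],
    [0,-0.1,0,0,0,0],
    [0,-0.1,0,0,0,0]
  ],
  "jaw": 0
}}

```text
time: 21.85
tool_pos: [620.3, -6.0, 374.8]
tcp_rot: [-89.7, -0.0, -90.0]
ft_force: [-0.4, 0.0, -0.0]
finger_gap: 42.6
```

```bash
python3 mv.py ap 0 .0055 0 0 ; python3 mv.py ap 0 -.1 0 0 557.8 -113.6 380 -83.5;
python3 - <<'E'
from h import *
im=r.snapshot("scene"); cv2.imwrite("pics/c8.png",cv2.resize(im[90:330,110:350,::-1],None,fx=2.5,fy=2.5))
E
```

```text
t 21.85 cmd [619.5  -6.  271.9 -90. ] meas [620.3  -6.  374.8] [-8.974e+01 -2.000e-02 -9.000e+01] F [-0.4  0.  -0. ] gap 42.6
t 21.85 cmd [619.5  -6.  371.9 -90. ] meas [620.3  -6.  374.8] [-8.974e+01 -2.000e-02 -9.000e+01] F [-0.4  0.  -0. ] gap 42.6
tool delta m: [ 0.1076 -0.0081 -0.0617] wy -0.1134 rows 1.99
```

View pics/c8.png

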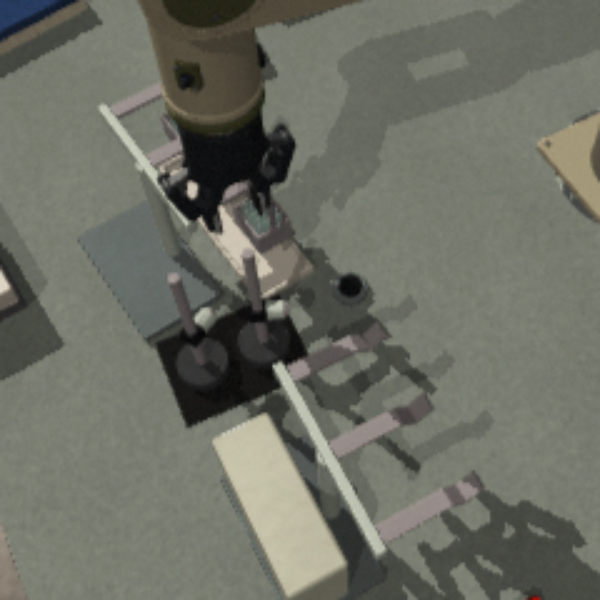

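>>> {"op": "arm_command", "data": {
  "increments": [
    [0.03,0,-0.02,0,-0.03,0],
    [0.06,0,-0.04,0,-0.06,0],
    [0.09,0,-0.055,0,-0.09,0],
    [0.1076,0,-0.0617,0,-0.1134,0],
    [0.1076,0,-0.0617,0,-0.1134,0],
    [0.1076,0.02,-0.0617,0,-0.1134,0],
    [0.1076,0.04,-0.0617,0,-0.1134,0],
    [0.1076,0.06,-0.0617,0,-0.1134,0],
    [0.1076,0.076,-0.0617,0,-0.1134,0],
    [0.1076,0.076,-0.0617,0,-0.1134,0]
  ],
  "jaw": -1
}}

```text
time: 23.15
tool_pos: [557.0, -113.1, 293.6]
tcp_rot: [-90.2, 0.1, -83.5]
ft_force: [-0.4, 0.3, 0.9]
finger_gap: 85.3
```

```bash
python3 mv.py ap .1076 .076 -.0617 -.1134 
python3 - <<'E'
from h import *
ims=[]
for n,b in [("scene",(140,90,260,210)),("top",(270,100,390,220))]:
    im=r.snapshot(n); ims.append(cv2.resize(im[b[1]:b[3],b[0]:b[2],::-1],None,fx=3,fy=3))
cv2.imwrite("pics/c9.png",np.hstack(ims))
E
```

```text
t 23.15 cmd [ 557.8 -113.6  295.9  -83.5] meas [ 557.  -113.1  293.6] [-9.019e+01  8.000e-02 -8.349e+01] F [-0.4  0.3  0.9] gap 85.3
```

View pics/c9.png

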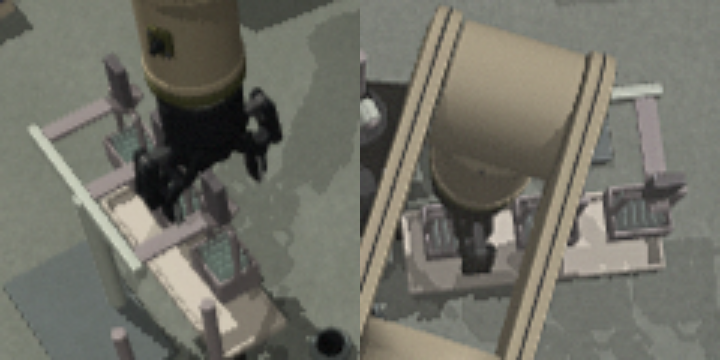

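>>> {"op": "arm_command", "data": {
  "increments": [
    [0,0,0,0,0,0],
    [0,0,0,0,0,0],
    [0,0,0,0,0,0],
    [0,0,0,0,0,0],
    [0,0,0,0,0,0],
    [0,0,0,0,0,0],
    [0,0,0,0,0,0],
    [0,0,0,0,0,0],
    [0,0,0,0,0,0],
    [0,0,0,0,0,0]
  ],
  "jaw": 1,
  "force": 50
}}

```text
time: 24.5
tool_pos: [557.7, -113.6, 296.1]
tcp_rot: [-90.0, -0.0, -83.5]
ft_force: [-5.0, -0.5, 6.0]
finger_gap: 11.2
```

```bash
python3 mv.py 0 0 0 0
python3 - <<'E'
from h import *
ims=[]
for n,b in [("scene",(140,90,260,210)),("top",(270,100,390,220))]:
    im=r.snapshot(n); ims.append(cv2.resize(im[b[1]:b[3],b[0]:b[2],::-1],None,fx=3,fy=3))
cv2.imwrite("pics/c10.png",np.hstack(ims))
E
```

```text
t 24.5 cmd [ 557.8 -113.6  295.9  -83.5] meas [ 557.7 -113.6  296.1] [-9.001e+01 -1.000e-02 -8.351e+01] F [-5.  -0.5  6. ] gap 11.2
tool delta m: [-0.176   0.2959 -0.5414] wy -1.4574 rows 10.27
```

View pics/c10.png

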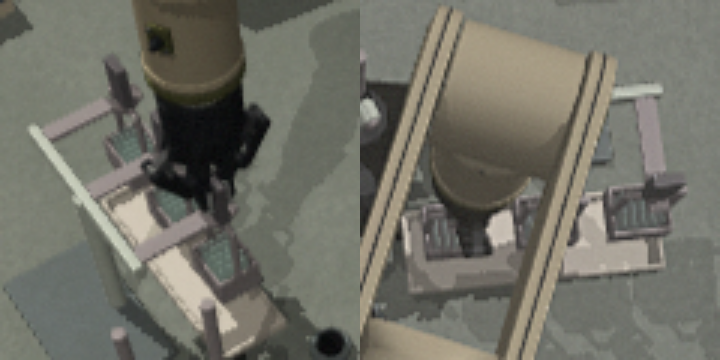

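>>> {"op": "arm_command", "data": {
  "increments": [
    [0,-0.005,0,0,0,0],
    [0,-0.01,0,0,0,0],
    [0,-0.015,0,0,0,0],
    [0,-0.02,0,0,0,0],
    [0,-0.025,0,0,0,0],
    [0,-0.025,0,0,0,0],
    [0,-0.025,0,0,0,0],
    [0,-0.025,0,0,0,0],
    [0,-0.025,0,0,0,0],
    [0,-0.025,0,0,0,0]
  ]
}}

```text
time: 25.85
tool_pos: [557.8, -113.6, 320.8]
tcp_rot: [-90.0, 0.0, -83.5]
ft_force: [-0.3, -0.4, -0.9]
finger_gap: 11.2
```

```bash
python3 mv.py ap 0 -.025 0 0
python3 - <<'E'
from h import *
ims=[]
for n,b in [("scene",(140,90,260,210)),("top",(270,100,390,220))]:
    im=r.snapshot(n); ims.append(cv2.resize(im[b[1]:b[3],b[0]:b[2],::-1],None,fx=3,fy=3))
cv2.imwrite("pics/c11.png",np.hstack(ims))
E
```

```text
t 25.85 cmd [ 557.8 -113.6  320.9  -83.5] meas [ 557.8 -113.6  320.8] [-90.01   0.   -83.5 ] F [-0.3 -0.4 -0.9] gap 11.2
```

View pics/c11.png

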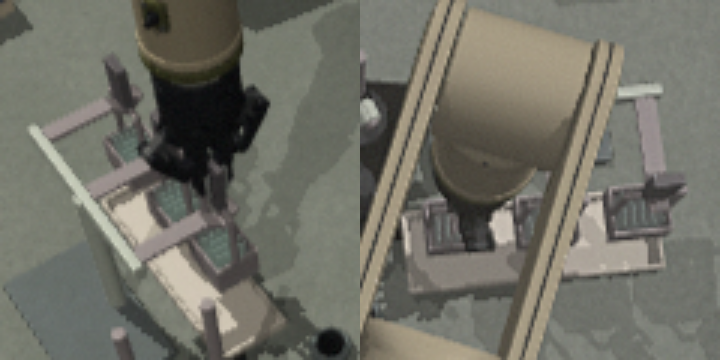

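>>> {"op": "arm_command", "data": {
  "increments": [
    [0,0,-0.01,0,0,0],
    [0,0,-0.025,0,0,0],
    [0,0,-0.04,0,0,0],
    [0,0,-0.055,0,0,0],
    [0,0,-0.07,0,0,0],
    [0,0,-0.085,0,0,0],
    [0,0,-0.1,0,0,0],
    [0,0,-0.11,0,0,0],
    [0,0,-0.11,0,0,0],
    [0,0,-0.11,0,0,0]
  ]
}}

```text
time: 27.2
tool_pos: [448.7, -126.0, 321.0]
tcp_rot: [-90.0, -0.0, -83.5]
ft_force: [0.1, -0.7, -1.5]
finger_gap: 11.6
```

```bash
python3 mv.py ap 0 0 -.11 0 438 327.8 321 -90.26
python3 - <<'E'
from h import *
ims=[]
for n,b in [("scene",(140,90,260,210)),("top",(270,130,390,250))]:
    im=r.snapshot(n); ims.append(cv2.resize(im[b[1]:b[3],b[0]:b[2],::-1],None,fx=3,fy=3))
cv2.imwrite("pics/c12.png",np.hstack(ims))
E
```

```text
t 27.2 cmd [ 448.5 -126.   320.9  -83.5] meas [ 448.7 -126.   321. ] [-8.997e+01 -1.000e-02 -8.351e+01] F [ 0.1 -0.7 -1.5] gap 11.6
tool delta m: [-4.521e-01 -1.000e-04  4.090e-02] wy 0.1179 rows 7.26
```

View pics/c12.png

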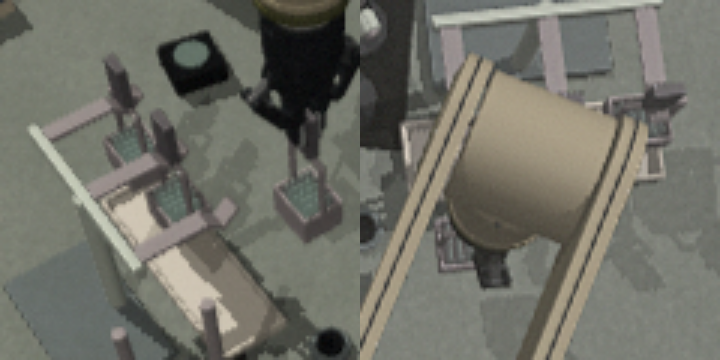

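Carrier 3 is off the hook, level in the gripper. Carry it across.

>>> {"op": "arm_command", "data": {
  "increments": [
    [-0.03,0,0.003,0,0.01,0],
    [-0.08,0,0.007,0,0.025,0],
    [-0.135,0,0.012,0,0.035,0],
    [-0.19,0,0.017,0,0.05,0],
    [-0.245,0,0.022,0,0.065,0],
    [-0.3,0,0.027,0,0.08,0],
    [-0.355,0,0.032,0,0.095,0],
    [-0.405,0,0.0365,0,0.105,0],
    [-0.44,0,0.04,0,0.115,0],
    [-0.452,0,0.041,0,0.118,0]
  ]
}}

```text
time: 28.55
tool_pos: [437.7, 329.8, 320.4]
tcp_rot: [-90.0, -0.0, -90.1]
ft_force: [-0.1, -0.6, -1.4]
finger_gap: 11.5
```

```bash
python3 mv.py ap -.452 0 .041 .118 548.1 327.8 321 -90.26
python3 - <<'E'
from h import *
r.snapshot("top")
for n in ["scene"]:
    im=r.snapshot(n); cv2.imwrite(f"pics/{n}13.png",im[:,:,::-1])
E
```

```text
t 28.55 cmd [438.1 327.7 320.9 -90.3] meas [437.7 329.8 320.4] [-9.005e+01 -1.000e-02 -9.012e+01] F [-0.1 -0.6 -1.4] gap 11.5
tool delta m: [-6.0e-04 -1.0e-04  1.1e-01] wy -0.0001 rows 1.76
```

View pics/scene13.png

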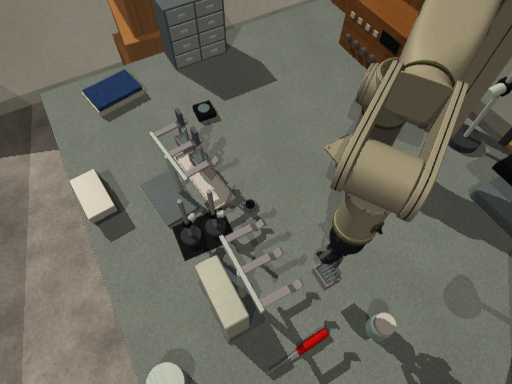

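>>> {"op": "arm_command", "data": {
  "increments": [
    [0,0,0.005,0,0,0],
    [0,0,0.015,0,0,0],
    [0,0,0.03,0,0,0],
    [0,0,0.045,0,0,0],
    [0,0,0.06,0,0,0],
    [0,0,0.075,0,0,0],
    [0,0,0.09,0,0,0],
    [0,0,0.105,0,0,0],
    [0,0,0.11,0,0,0],
    [0,0,0.11,0,0,0]
  ]
}}

```text
time: 29.9
tool_pos: [548.4, 327.2, 320.6]
tcp_rot: [-90.0, -0.0, -90.3]
ft_force: [1.0, 0.1, -1.7]
finger_gap: 11.6
```

```bash
python3 mv.py ap 0 0 .11 0 
python3 - <<'E'
from h import *
ims=[]
for n,b in [("scene",(230,170,350,290)),("top",(80,110,200,230))]:
    im=r.snapshot(n); ims.append(cv2.resize(im[b[1]:b[3],b[0]:b[2],::-1],None,fx=3.3,fy=3.3))
cv2.imwrite("pics/c14.png",np.hstack(ims))
E
```

```text
t 29.9 cmd [548.1 327.2 320.9 -90.3] meas [548.4 327.2 320.6] [-9.003e+01 -1.000e-02 -9.028e+01] F [ 1.   0.1 -1.7] gap 11.6
```

View pics/c14.png

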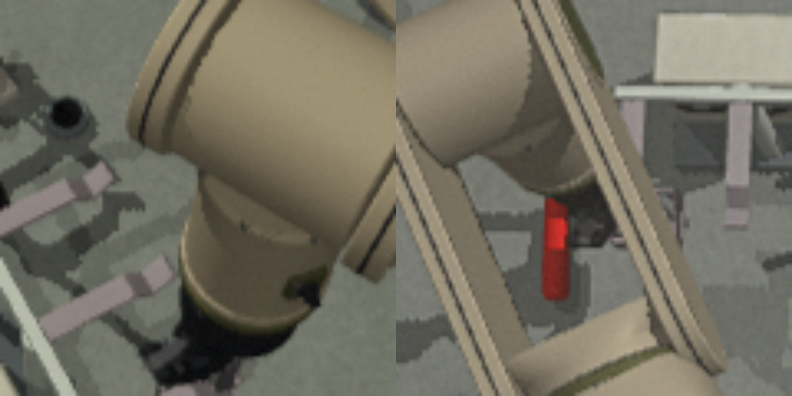

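>>> {"op": "arm_command", "data": {
  "increments": [
    [0,0.003,0,0,0,0],
    [0,0.006,0,0,0,0],
    [0,0.009,0,0,0,0],
    [0,0.012,0,0,0,0],
    [0,0.015,0,0,0,0],
    [0,0.018,0,0,0,0],
    [0,0.021,0,0,0,0],
    [0,0.024,0,0,0,0],
    [0,0.024,0,0,0,0],
    [0,0.024,0,0,0,0]
  ]
}}

```text
time: 31.25
tool_pos: [548.1, 327.2, 297.3]
tcp_rot: [-90.0, 0.0, -90.3]
ft_force: [-1.9, -0.7, 2.3]
finger_gap: 12.1
```

```bash
python3 mv.py ap 0 .024 0 0 
python3 - <<'E'
from h import *
ims=[]
for n,b in [("scene",(230,220,370,340)),("top",(80,110,200,230))]:
    im=r.snapshot(n); ims.append(cv2.resize(im[b[1]:b[3],b[0]:b[2],::-1],None,fx=3,fy=3))
cv2.imwrite("pics/c15.png",np.hstack(ims))
E
```

```text
t 31.25 cmd [548.1 327.2 296.9 -90.3] meas [548.1 327.2 297.3] [-8.999e+01  1.000e-02 -9.026e+01] F [-1.9 -0.7  2.3] gap 12.1
```

View pics/c15.png

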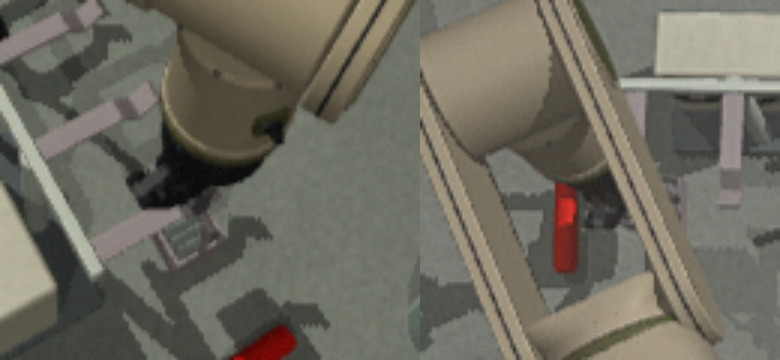

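>>> {"op": "arm_command", "data": {
  "increments": [
    [0,0.0005,0,0,0,0],
    [0,0.0005,0,0,0,0],
    [0,0.0005,0,0,0,0],
    [0,0.0005,0,0,0,0],
    [0,0.0005,0,0,0,0],
    [0,0.0005,0,0,0,0],
    [0,0.0005,0,0,0,0],
    [0,-0.02,0,0,0,0],
    [0,-0.05,0,0,0,0],
    [0,-0.08,0,0,0,0]
  ],
  "jaw": -1
}}

```text
time: 32.6
tool_pos: [548.1, 327.3, 379.5]
tcp_rot: [-89.9, 0.0, -90.3]
ft_force: [0.3, 0.0, -0.3]
finger_gap: 85.7
```

```bash
python3 mv.py ap 0 -.08 0 0 450 -100 377 -83.5 
python3 - <<'E'
from h import *
im=r.snapshot("scene"); cv2.imwrite("pics/c16.png",cv2.resize(im[90:340,130:380,::-1],None,fx=2.4,fy=2.4))
E
```

```text
t 32.6 cmd [548.1 327.2 376.9 -90.3] meas [548.1 327.3 379.5] [-8.993e+01  4.000e-02 -9.026e+01] F [ 0.3  0.  -0.3] gap 85.7
tool delta m: [ 4.277e-01 -1.000e-04 -9.610e-02] wy -0.118 rows 7.01
```

View pics/c16.png

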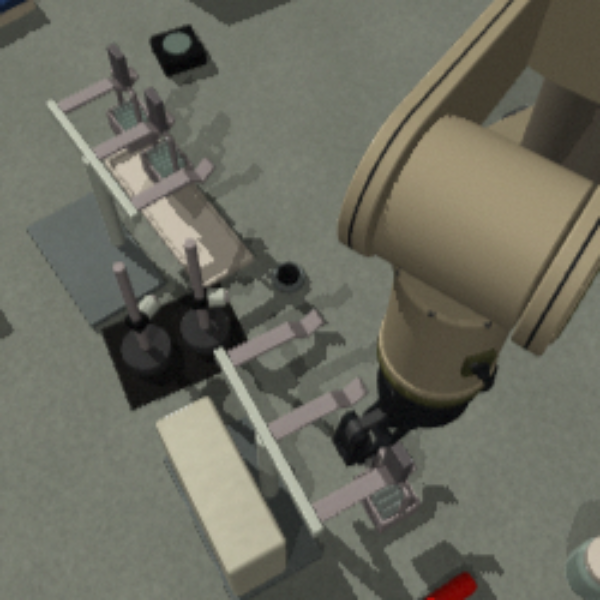

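```bash
python3 mv.py 568.4 -207.7 377 -83.5
```

```text
t 32.65 cmd [548.1 327.2 376.9 -90.3] meas [549.  327.6 385.1] [-89.58   0.21 -90.26] F [-0.4 -0.5  3.6] gap 85.6
tool delta m: [ 5.348e-01 -1.000e-04  2.270e-02] wy -0.118 rows 8.56
```

>>> {"op": "arm_command", "data": {
  "increments": [
    [0.04,0,0.001,0,-0.01,0],
    [0.1,0,0.003,0,-0.02,0],
    [0.16,0,0.005,0,-0.03,0],
    [0.22,0,0.007,0,-0.045,0],
    [0.28,0,0.01,0,-0.06,0],
    [0.34,0,0.013,0,-0.075,0],
    [0.4,0,0.016,0,-0.09,0],
    [0.46,0,0.018,0,-0.105,0],
    [0.51,0,0.0203,0,-0.112,0],
    [0.535,0,0.0228,0,-0.118,0]
  ]
}}

```text
time: 33.9
tool_pos: [568.1, -210.8, 378.3]
tcp_rot: [-89.9, -0.1, -83.6]
ft_force: [-0.7, -1.1, 0.8]
finger_gap: 85.6
```

```bash
python3 mv.py ap .535 0 .0228 -.118 568.4 -207.7 296 -83.5
```

```text
t 33.9 cmd [ 568.5 -207.9  376.9  -83.5] meas [ 568.1 -210.8  378.3] [-8.993e+01 -7.000e-02 -8.364e+01] F [-0.7 -1.1  0.8] gap 85.6
tool delta m: [-0.0002  0.0809 -0.    ] wy -0.0 rows 1.29
```

>>> {"op": "arm_command", "data": {
  "increments": [
    [0,0,0,0,0,0],
    [0,0.015,0,0,0,0],
    [0,0.03,0,0,0,0],
    [0,0.045,0,0,0,0],
    [0,0.06,0,0,0,0],
    [0,0.075,0,0,0,0],
    [0,0.081,0,0,0,0],
    [0,0.081,0,0,0,0],
    [0,0.081,0,0,0,0],
    [0,0.081,0,0,0,0]
  ]
}}

```text
time: 35.15
tool_pos: [568.7, -208.1, 296.7]
tcp_rot: [-89.9, -0.0, -83.5]
ft_force: [-0.4, 1.0, 0.3]
finger_gap: 85.5
```

```bash
python3 mv.py ap 0 .081 0 0
python3 - <<'E'
from h import *
ims=[]
for n,b in [("scene",(130,80,250,200)),("top",(280,100,400,220))]:
    im=r.snapshot(n); ims.append(cv2.resize(im[b[1]:b[3],b[0]:b[2],::-1],None,fx=3,fy=3))
cv2.imwrite("pics/c17.png",np.hstack(ims))
E
```

```text
t 35.15 cmd [ 568.5 -207.9  295.9  -83.5] meas [ 568.7 -208.1  296.7] [-8.993e+01 -4.000e-02 -8.351e+01] F [-0.4  1.   0.3] gap 85.5
```

View pics/c17.png

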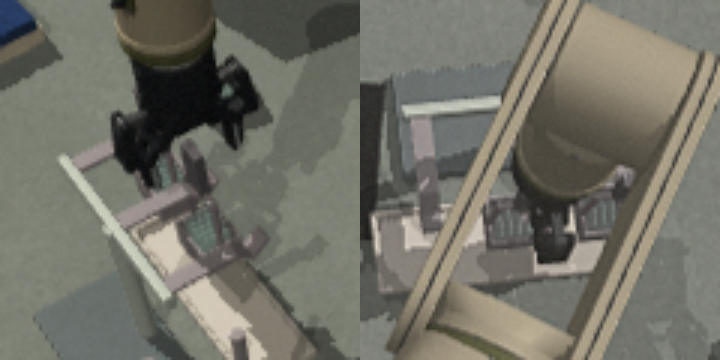

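Plate of carrier 2 sits between the fingers. Close, then lift 25.

>>> {"op": "arm_command", "data": {
  "increments": [
    [0,0,0,0,0,0],
    [0,0,0,0,0,0],
    [0,0,0,0,0,0],
    [0,0,0,0,0,0],
    [0,0,0,0,0,0],
    [0,0,0,0,0,0],
    [0,0,0,0,0,0],
    [0,0,0,0,0,0],
    [0,0,0,0,0,0],
    [0,0,0,0,0,0]
  ],
  "jaw": 1,
  "force": 50
}}

```text
time: 36.5
tool_pos: [568.5, -207.9, 296.0]
tcp_rot: [-90.0, -0.0, -83.5]
ft_force: [1.9, -0.1, 0.6]
finger_gap: 11.5
```

>>> {"op": "arm_command", "data": {
  "increments": [
    [0,-0.005,0,0,0,0],
    [0,-0.01,0,0,0,0],
    [0,-0.015,0,0,0,0],
    [0,-0.02,0,0,0,0],
    [0,-0.025,0,0,0,0],
    [0,-0.025,0,0,0,0],
    [0,-0.025,0,0,0,0],
    [0,-0.025,0,0,0,0],
    [0,-0.025,0,0,0,0],
    [0,-0.025,0,0,0,0]
  ]
}}

```text
time: 37.75
tool_pos: [568.4, -207.9, 320.8]
tcp_rot: [-90.0, 0.0, -83.5]
ft_force: [0.1, -0.3, -1.8]
finger_gap: 11.2
```

```bash
python3 mv.py ap 0 -.025 0 0
python3 - <<'E'
from h import *
ims=[]
for n,b in [("scene",(130,80,250,200)),("top",(280,100,400,220))]:
    im=r.snapshot(n); ims.append(cv2.resize(im[b[1]:b[3],b[0]:b[2],::-1],None,fx=3,fy=3))
cv2.imwrite("pics/c18.png",np.hstack(ims))
E
```

```text
t 37.75 cmd [ 568.5 -207.9  320.9  -83.5] meas [ 568.4 -207.9  320.8] [-90.01   0.   -83.5 ] F [ 0.1 -0.3 -1.8] gap 11.2
```

View pics/c18.png

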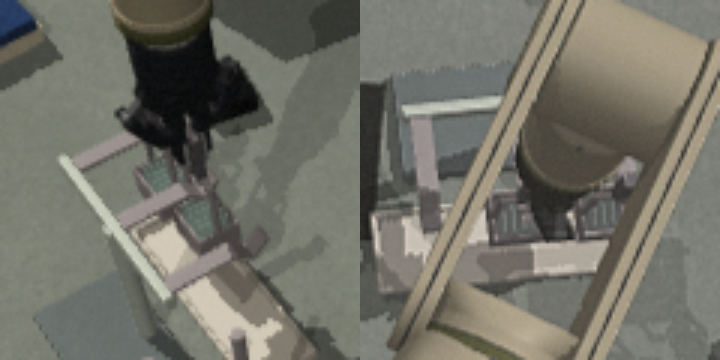

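>>> {"op": "arm_command", "data": {
  "increments": [
    [0,0,-0.01,0,0,0],
    [0,0,-0.025,0,0,0],
    [0,0,-0.04,0,0,0],
    [0,0,-0.055,0,0,0],
    [0,0,-0.07,0,0,0],
    [0,0,-0.085,0,0,0],
    [0,0,-0.1,0,0,0],
    [0,0,-0.11,0,0,0],
    [0,0,-0.11,0,0,0],
    [0,0,-0.11,0,0,0]
  ]
}}

```text
time: 39.1
tool_pos: [459.4, -220.3, 321.0]
tcp_rot: [-90.0, -0.0, -83.5]
ft_force: [-0.1, -0.5, -1.1]
finger_gap: 11.2
```

```bash
python3 mv.py ap 0 0 -.11 0 437.6 233.3 321 -90.26
python3 - <<'E'
from h import *
ims=[]
for n,b in [("scene",(130,80,250,200)),("top",(280,130,400,250))]:
    im=r.snapshot(n); ims.append(cv2.resize(im[b[1]:b[3],b[0]:b[2],::-1],None,fx=3,fy=3))
cv2.imwrite("pics/c19.png",np.hstack(ims))
E
```

```text
t 39.1 cmd [ 459.2 -220.3  320.9  -83.5] meas [ 459.4 -220.3  321. ] [-8.998e+01 -1.000e-02 -8.351e+01] F [-0.1 -0.5 -1.1] gap 11.2
tool delta m: [-4.532e-01 -1.000e-04  2.990e-02] wy 0.1179 rows 7.27
```

View pics/c19.png

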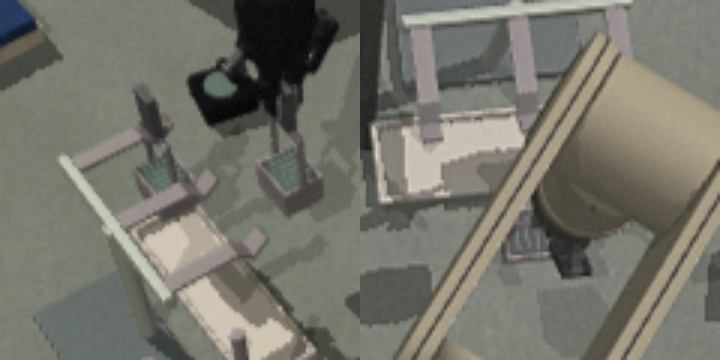

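>>> {"op": "arm_command", "data": {
  "increments": [
    [-0.03,0,0.002,0,0.01,0],
    [-0.08,0,0.005,0,0.025,0],
    [-0.135,0,0.009,0,0.035,0],
    [-0.19,0,0.013,0,0.05,0],
    [-0.245,0,0.016,0,0.065,0],
    [-0.3,0,0.02,0,0.08,0],
    [-0.355,0,0.0235,0,0.095,0],
    [-0.405,0,0.027,0,0.105,0],
    [-0.44,0,0.029,0,0.115,0],
    [-0.4532,0,0.03,0,0.118,0]
  ]
}}

```text
time: 40.45
tool_pos: [437.3, 235.4, 320.7]
tcp_rot: [-90.0, 0.0, -90.1]
ft_force: [0.1, -0.2, -1.3]
finger_gap: 11.4
```

>>> {"op": "arm_command", "data": {
  "increments": [
    [0,0,0,0,0,0],
    [0,0,0.01,0,0,0],
    [0,0,0.025,0,0,0],
    [0,0,0.04,0,0,0],
    [0,0,0.055,0,0,0],
    [0,0,0.07,0,0,0],
    [0,0,0.085,0,0,0],
    [0,0,0.1,0,0,0],
    [0,0,0.11,0,0,0],
    [0,0,0.11,0,0,0]
  ]
}}

```text
time: 41.7
tool_pos: [548.3, 232.7, 320.6]
tcp_rot: [-90.0, -0.0, -90.3]
ft_force: [-0.8, -0.6, -1.7]
finger_gap: 11.6
```

```bash
python3 mv.py ap -.4532 0 .03 .118 >/dev/null; python3 mv.py ap 0 0 .11 0  547.6 232.8 296 -90.26
python3 - <<'E'
from h import *
ims=[]
for n,b in [("scene",(210,190,350,310)),("top",(120,110,240,230))]:
    im=r.snapshot(n); ims.append(cv2.resize(im[b[1]:b[3],b[0]:b[2],::-1],None,fx=3,fy=3))
cv2.imwrite("pics/c20.png",np.hstack(ims))
E
```

```text
t 41.7 cmd [547.7 232.9 320.9 -90.3] meas [548.3 232.7 320.6] [-9.003e+01 -1.000e-02 -9.028e+01] F [-0.8 -0.6 -1.7] gap 11.6
tool delta m: [ 0.0001  0.0249 -0.0001] wy -0.0001 rows 0.4
```

View pics/c20.png

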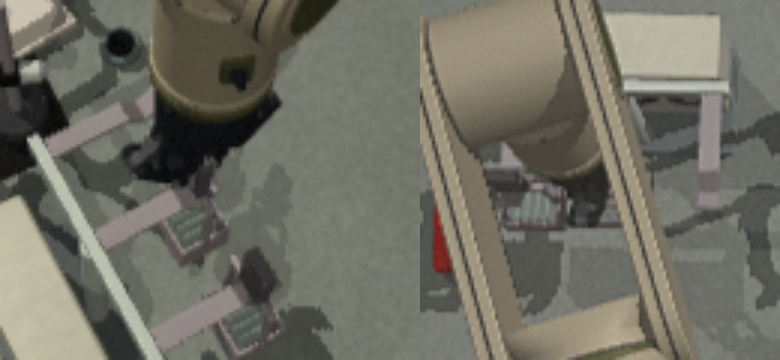

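```bash
python3 - <<'E'
from ov import *
for n in ["scene"]:
    im=r.snapshot(n)[:,:,::-1].copy()
    overlay(im,n,[547.64,232.83,np.radians(-.26)],True,235,240,325,315,8,"pics/c21.png")
    c=cv2.imread("pics/c21.png"); d=cv2.resize(im[240:315,235:325],None,fx=8,fy=8,interpolation=cv2.INTER_CUBIC)
    cv2.imwrite("pics/c21.png",np.hstack([c[:,360:],d[:,360:]]))
E
```

```text
(no output)
```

View pics/c21.png

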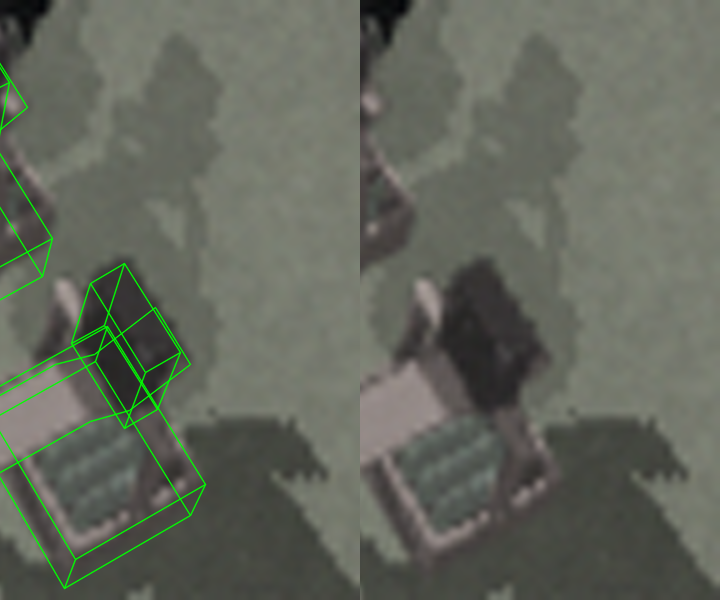

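>>> {"op": "arm_command", "data": {
  "increments": [
    [0,0.003,0,0,0,0],
    [0,0.006,0,0,0,0],
    [0,0.009,0,0,0,0],
    [0,0.012,0,0,0,0],
    [0,0.015,0,0,0,0],
    [0,0.018,0,0,0,0],
    [0,0.021,0,0,0,0],
    [0,0.0245,0,0,0,0],
    [0,0.0245,0,0,0,0],
    [0,0.0245,0,0,0,0]
  ]
}}

```text
time: 43.1
tool_pos: [547.7, 232.9, 297.0]
tcp_rot: [-90.0, 0.0, -90.3]
ft_force: [-2.4, -1.6, 5.0]
finger_gap: 11.3
```

```bash
python3 mv.py ap 0 .0245 0 0 
python3 - <<'E'
from h import *
im=r.snapshot("scene"); cv2.imwrite("pics/c22.png",cv2.resize(im[170:320,200:350,::-1],None,fx=4,fy=4))
E
```

```text
t 43.1 cmd [547.7 232.9 296.4 -90.3] meas [547.7 232.9 297. ] [-8.998e+01  1.000e-02 -9.026e+01] F [-2.4 -1.6  5. ] gap 11.3
```

View pics/c22.png

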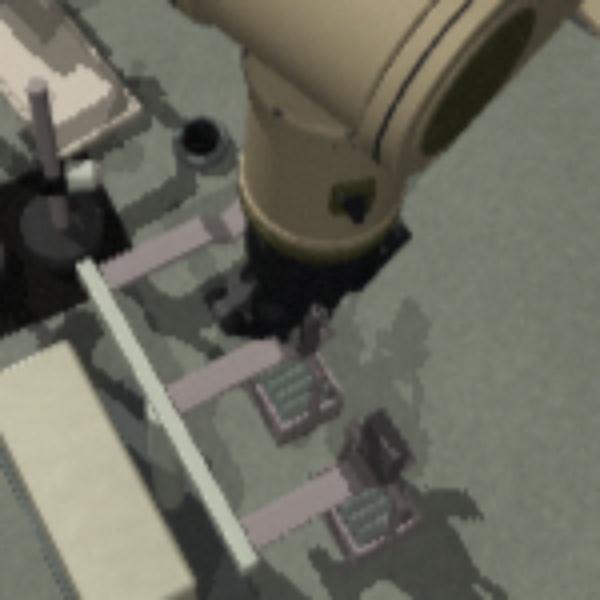

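Seated (Fz +5). Release and rise.

>>> {"op": "arm_command", "data": {
  "increments": [
    [0,0,0,0,0,0],
    [0,0,0,0,0,0],
    [0,0,0,0,0,0],
    [0,0,0,0,0,0],
    [0,0,0,0,0,0],
    [0,0,0,0,0,0],
    [0,0,0,0,0,0],
    [0,-0.02,0,0,0,0],
    [0,-0.05,0,0,0,0],
    [0,-0.08,0,0,0,0]
  ],
  "jaw": -1
}}

```text
time: 44.4
tool_pos: [547.7, 232.8, 379.0]
tcp_rot: [-89.9, 0.0, -90.3]
ft_force: [0.4, -0.5, 0.1]
finger_gap: 85.4
```

```bash
python3 mv.py ap 0 -.08 0 0 579.2 -302.2 377 -83.5 
python3 - <<'E'
from h import *
im=r.snapshot("scene"); cv2.imwrite("pics/c23.png",cv2.resize(im[90:340,130:380,::-1],None,fx=2.4,fy=2.4))
E
```

```text
t 44.4 cmd [547.7 232.9 376.4 -90.3] meas [547.7 232.8 379. ] [-8.993e+01  2.000e-02 -9.026e+01] F [ 0.4 -0.5  0.1] gap 85.4
tool delta m: [ 0.5349 -0.0006  0.034 ] wy -0.118 rows 8.58
```

View pics/c23.png

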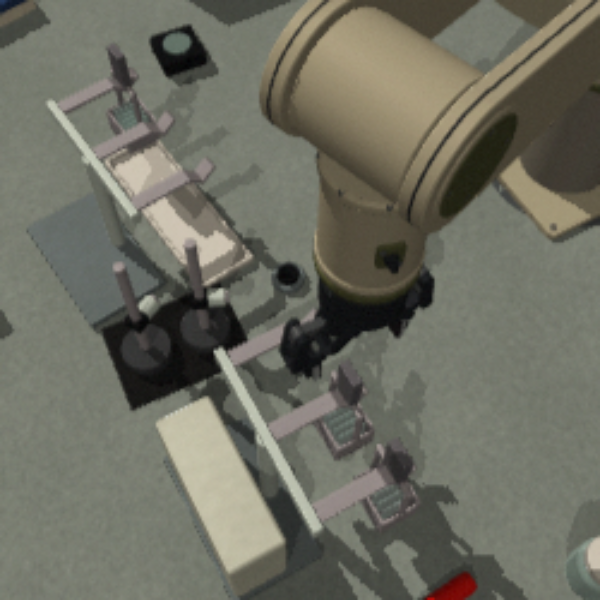

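Two carriers hang; posts still on the mat. Go for carrier 1.

>>> {"op": "arm_command", "data": {
  "increments": [
    [0.04,0,0.002,0,-0.01,0],
    [0.1,0,0.006,0,-0.02,0],
    [0.16,0,0.01,0,-0.03,0],
    [0.22,0,0.014,0,-0.045,0],
    [0.28,0,0.018,0,-0.06,0],
    [0.34,0,0.022,0,-0.075,0],
    [0.4,0,0.026,0,-0.09,0],
    [0.46,0,0.03,0,-0.105,0],
    [0.51,0,0.033,0,-0.112,0],
    [0.5349,0,0.034,0,-0.118,0]
  ]
}}

```text
time: 45.7
tool_pos: [578.8, -305.2, 377.4]
tcp_rot: [-90.0, -0.1, -83.6]
ft_force: [0.8, 0.8, -0.3]
finger_gap: 85.5
```

>>> {"op": "arm_command", "data": {
  "increments": [
    [0,0,0,0,0,0],
    [0,0.015,0,0,0,0],
    [0,0.03,0,0,0,0],
    [0,0.045,0,0,0,0],
    [0,0.06,0,0,0,0],
    [0,0.075,0,0,0,0],
    [0,0.0805,0,0,0,0],
    [0,0.0805,0,0,0,0],
    [0,0.0805,0,0,0,0],
    [0,0.0805,0,0,0,0]
  ]
}}

```text
time: 46.95
tool_pos: [579.5, -302.4, 296.8]
tcp_rot: [-89.9, -0.0, -83.5]
ft_force: [-0.7, -0.2, -1.1]
finger_gap: 85.3
```

```bash
python3 mv.py ap .5349 0 .034 -.118 >/dev/null;python3 mv.py ap 0 .0805 0 0 579.2 -302.2 296 -83.5
python3 - <<'E'
from h import *
ims=[]
for n,b in [("scene",(120,60,240,180)),("top",(290,90,410,210))]:
    im=r.snapshot(n); ims.append(cv2.resize(im[b[1]:b[3],b[0]:b[2],::-1],None,fx=3,fy=3))
cv2.imwrite("pics/c24.png",np.hstack(ims))
E
```

```text
t 46.95 cmd [ 579.2 -302.2  295.9  -83.5] meas [ 579.5 -302.4  296.8] [-8.994e+01 -5.000e-02 -8.350e+01] F [-0.7 -0.2 -1.1] gap 85.3
tool delta m: [ 0.     -0.0001 -0.    ] wy -0.0 rows 0.0
```

View pics/c24.png

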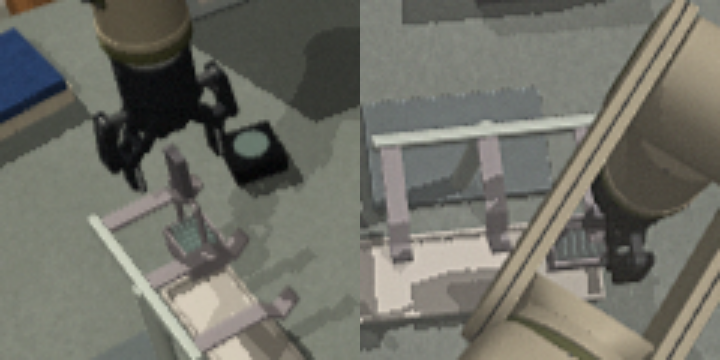

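>>> {"op": "arm_command", "data": {
  "increments": [
    [0,0,0,0,0,0],
    [0,0,0,0,0,0],
    [0,0,0,0,0,0],
    [0,0,0,0,0,0],
    [0,0,0,0,0,0],
    [0,0,0,0,0,0],
    [0,0,0,0,0,0],
    [0,0,0,0,0,0],
    [0,0,0,0,0,0],
    [0,0,0,0,0,0]
  ],
  "jaw": 1,
  "force": 50
}}

```text
time: 48.3
tool_pos: [579.5, -302.2, 296.1]
tcp_rot: [-90.0, -0.0, -83.5]
ft_force: [4.4, 1.3, -0.1]
finger_gap: 11.4
```

>>> {"op": "arm_command", "data": {
  "increments": [
    [0,-0.005,0,0,0,0],
    [0,-0.01,0,0,0,0],
    [0,-0.015,0,0,0,0],
    [0,-0.02,0,0,0,0],
    [0,-0.025,0,0,0,0],
    [0,-0.025,0,0,0,0],
    [0,-0.025,0,0,0,0],
    [0,-0.025,0,0,0,0],
    [0,-0.025,0,0,0,0],
    [0,-0.025,0,0,0,0]
  ]
}}

```text
time: 49.55
tool_pos: [579.2, -302.2, 320.8]
tcp_rot: [-90.0, 0.0, -83.5]
ft_force: [-0.0, -1.1, -2.2]
finger_gap: 11.7
```

```bash
python3 mv.py ap 0 -.025 0 0
python3 - <<'E'
from h import *
ims=[]
for n,b in [("scene",(120,60,240,180)),("top",(290,90,410,210))]:
    im=r.snapshot(n); ims.append(cv2.resize(im[b[1]:b[3],b[0]:b[2],::-1],None,fx=3,fy=3))
cv2.imwrite("pics/c25.png",np.hstack(ims))
E
```

```text
t 49.55 cmd [ 579.2 -302.2  320.9  -83.5] meas [ 579.2 -302.2  320.8] [-9.001e+01  1.000e-02 -8.350e+01] F [-0.  -1.1 -2.2] gap 11.7
```

View pics/c25.png

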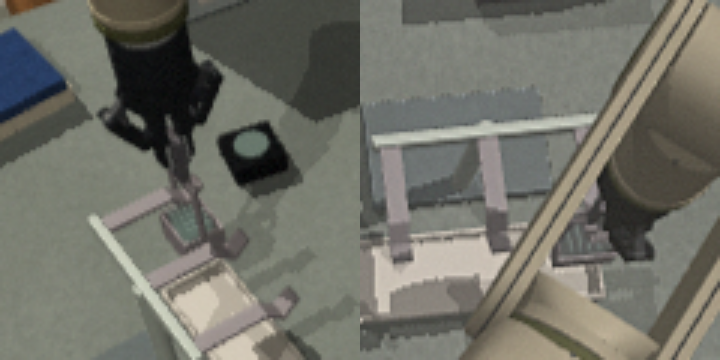

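>>> {"op": "arm_command", "data": {
  "increments": [
    [0,0,-0.01,0,0,0],
    [0,0,-0.025,0,0,0],
    [0,0,-0.04,0,0,0],
    [0,0,-0.055,0,0,0],
    [0,0,-0.07,0,0,0],
    [0,0,-0.085,0,0,0],
    [0,0,-0.1,0,0,0],
    [0,0,-0.11,0,0,0],
    [0,0,-0.11,0,0,0],
    [0,0,-0.11,0,0,0]
  ]
}}

```text
time: 50.9
tool_pos: [470.2, -314.6, 321.0]
tcp_rot: [-90.0, -0.0, -83.5]
ft_force: [-0.5, -0.7, -2.9]
finger_gap: 11.6
```

```bash
python3 mv.py ap 0 0 -.11 0 437.2 138.3 321 -90.26
python3 - <<'E'
from h import *
im=r.snapshot("scene"); cv2.imwrite("pics/c26.png",cv2.resize(im[60:260,120:320,::-1],None,fx=3,fy=3))
E
```

```text
t 50.9 cmd [ 469.9 -314.6  320.9  -83.5] meas [ 470.2 -314.6  321. ] [-8.997e+01 -1.000e-02 -8.350e+01] F [-0.5 -0.7 -2.9] gap 11.6
tool delta m: [-4.537e-01 -1.000e-04  1.870e-02] wy 0.1179 rows 7.27
```

View pics/c26.png

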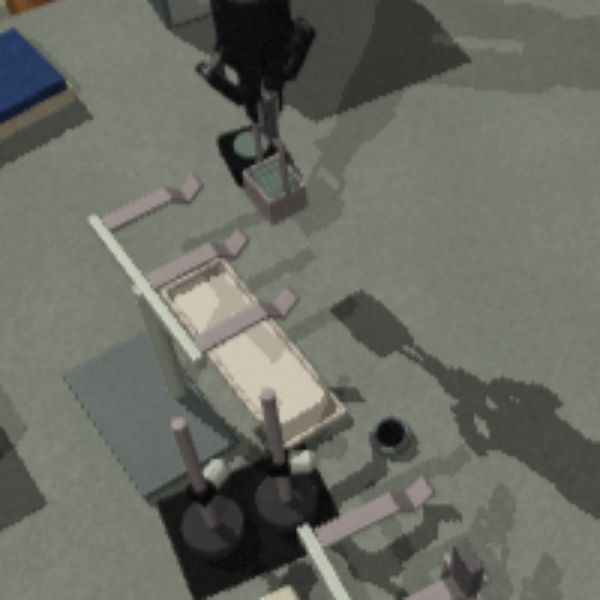

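>>> {"op": "arm_command", "data": {
  "increments": [
    [-0.03,0,0.001,0,0.01,0],
    [-0.08,0,0.003,0,0.025,0],
    [-0.135,0,0.0055,0,0.035,0],
    [-0.19,0,0.008,0,0.05,0],
    [-0.245,0,0.01,0,0.065,0],
    [-0.3,0,0.0125,0,0.08,0],
    [-0.355,0,0.015,0,0.095,0],
    [-0.405,0,0.017,0,0.105,0],
    [-0.44,0,0.018,0,0.115,0],
    [-0.4537,0,0.0187,0,0.118,0]
  ]
}}

```text
time: 52.2
tool_pos: [436.9, 140.3, 321.0]
tcp_rot: [-90.0, 0.0, -90.1]
ft_force: [0.4, -0.3, -2.4]
finger_gap: 11.8
```

>>> {"op": "arm_command", "data": {
  "increments": [
    [0,0,0,0,0,0],
    [0,0,0.01,0,0,0],
    [0,0,0.025,0,0,0],
    [0,0,0.04,0,0,0],
    [0,0,0.055,0,0,0],
    [0,0,0.07,0,0,0],
    [0,0,0.085,0,0,0],
    [0,0,0.1,0,0,0],
    [0,0,0.11,0,0,0],
    [0,0,0.11,0,0,0]
  ]
}}

```text
time: 53.45
tool_pos: [547.9, 136.8, 320.5]
tcp_rot: [-90.0, -0.0, -90.3]
ft_force: [-0.3, 0.5, -3.2]
finger_gap: 11.8
```

```bash
python3 mv.py ap -.4537 0 .0187 .118 >/dev/null; python3 mv.py ap 0 0 .11 0  547.2 137.8 296 -90.26
python3 - <<'E'
from h import *
im=r.snapshot("scene"); cv2.imwrite("pics/c27.png",cv2.resize(im[150:300,190:340,::-1],None,fx=4,fy=4))
E
```

```text
t 53.45 cmd [547.2 137.8 320.9 -90.3] meas [547.9 136.8 320.5] [-9.003e+01 -1.000e-02 -9.034e+01] F [-0.3  0.5 -3.2] gap 11.8
tool delta m: [-0.      0.0249  0.    ] wy -0.0001 rows 0.4
```

View pics/c27.png

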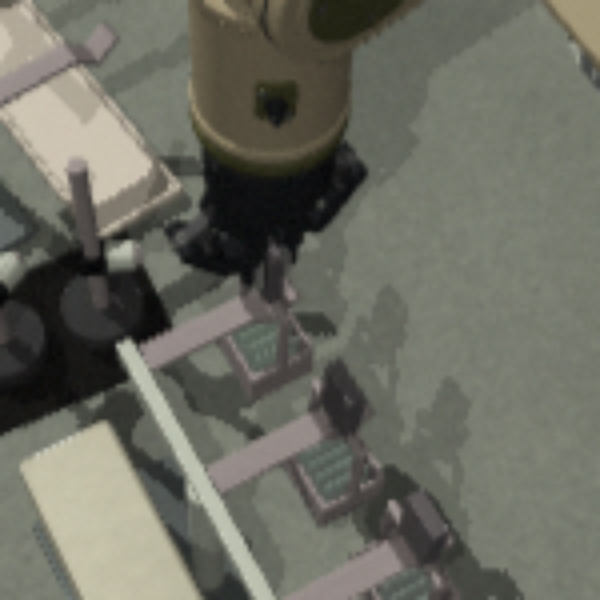

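>>> {"op": "arm_command", "data": {
  "increments": [
    [0,0.003,0,0,0,0],
    [0,0.006,0,0,0,0],
    [0,0.009,0,0,0,0],
    [0,0.012,0,0,0,0],
    [0,0.015,0,0,0,0],
    [0,0.018,0,0,0,0],
    [0,0.021,0,0,0,0],
    [0,0.0245,0,0,0,0],
    [0,0.0245,0,0,0,0],
    [0,0.0245,0,0,0,0]
  ]
}}

```text
time: 54.75
tool_pos: [547.1, 137.8, 296.9]
tcp_rot: [-90.0, 0.0, -90.3]
ft_force: [-3.6, -0.0, 4.3]
finger_gap: 11.7
```

```bash
python3 mv.py ap 0 .0245 0 0 
python3 - <<'E'
from h import *
im=r.snapshot("scene"); cv2.imwrite("pics/c28.png",cv2.resize(im[150:300,190:340,::-1],None,fx=4,fy=4))
E
```

```text
t 54.75 cmd [547.2 137.8 296.4 -90.3] meas [547.1 137.8 296.9] [-89.99   0.   -90.26] F [-3.6 -0.   4.3] gap 11.7
```

View pics/c28.png

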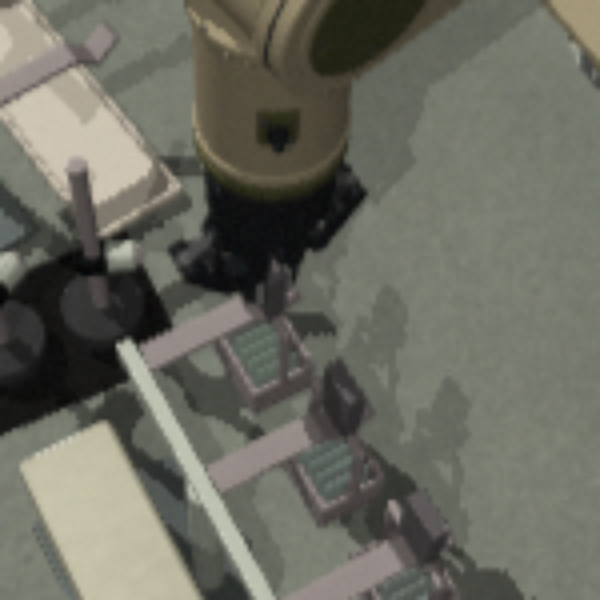

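>>> {"op": "arm_command", "data": {
  "increments": [
    [0,0,0,0,0,0],
    [0,0,0,0,0,0],
    [0,0,0,0,0,0],
    [0,0,0,0,0,0],
    [0,0,0,0,0,0],
    [0,0,0,0,0,0],
    [0,0,0,0,0,0],
    [0,-0.02,0,0,0,0],
    [0,-0.05,0,0,0,0],
    [0,-0.08,0,0,0,0]
  ],
  "jaw": -1
}}

```text
time: 56.05
tool_pos: [547.2, 137.8, 378.9]
tcp_rot: [-89.9, 0.0, -90.3]
ft_force: [-0.7, 1.1, -0.2]
finger_gap: 85.7
```

```bash
python3 mv.py ap 0 -.08 0 0 450 -300 377 -90.26
python3 - <<'E'
from h import *
im=r.snapshot("scene"); cv2.imwrite("pics/c29.png",cv2.resize(im[150:300,190:340,::-1],None,fx=4,fy=4))
E
```

```text
t 56.05 cmd [547.2 137.8 376.4 -90.3] meas [547.2 137.8 378.9] [-8.993e+01  1.000e-02 -9.026e+01] F [-0.7  1.1 -0.2] gap 85.7
tool delta m: [ 0.4382 -0.0006 -0.0952] wy -0.0001 rows 7.17
```

View pics/c29.png

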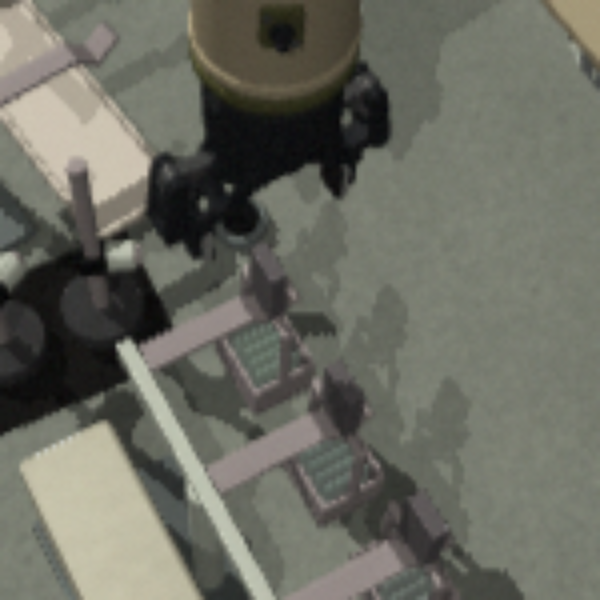

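All three hang. Move aside to (450,-300), closing the fingers, and inspect everything.

>>> {"op": "arm_command", "data": {
  "increments": [
    [0.01,0,-0.03,0,0,0],
    [0.04,0,-0.07,0,0,0],
    [0.09,0,-0.095,0,0,0],
    [0.14,0,-0.095,0,0,0],
    [0.2,0,-0.095,0,0,0],
    [0.26,0,-0.095,0,0,0],
    [0.32,0,-0.095,0,0,0],
    [0.38,0,-0.095,0,0,0],
    [0.42,0,-0.095,0,0,0],
    [0.438,0,-0.095,0,0,0]
  ],
  "jaw": 1
}}

```text
time: 57.35
tool_pos: [449.8, -301.9, 377.3]
tcp_rot: [-90.0, -0.0, -90.4]
ft_force: [0.4, 0.6, -0.6]
finger_gap: 0.0
```

```bash
python3 mv.py ap .438 0 -.095 0 478.2 -22.8 150 -90.26
python3 - <<'E'
from h import *
for n in ["scene","top"]:
    im=r.snapshot(n); cv2.imwrite(f"pics/{n}30.png",im[:,:,::-1])
t=cv2.imread("pics/top30.png"); cv2.imwrite("pics/t30.png",cv2.resize(t[105:235,130:330],None,fx=4,fy=4,interpolation=cv2.INTER_CUBIC))
t=cv2.imread("pics/scene30.png"); cv2.imwrite("pics/s30.png",cv2.resize(t[180:320,160:330],None,fx=4,fy=4,interpolation=cv2.INTER_CUBIC))
E
```

```text
t 57.35 cmd [ 450.2 -299.8  376.4  -90.3] meas [ 449.8 -301.9  377.3] [-8.996e+01 -4.000e-02 -9.040e+01] F [ 0.4  0.6 -0.6] gap 0.0
tool delta m: [-0.2771  0.2264  0.0268] wy -0.0001 rows 5.74
```

View pics/t30.png

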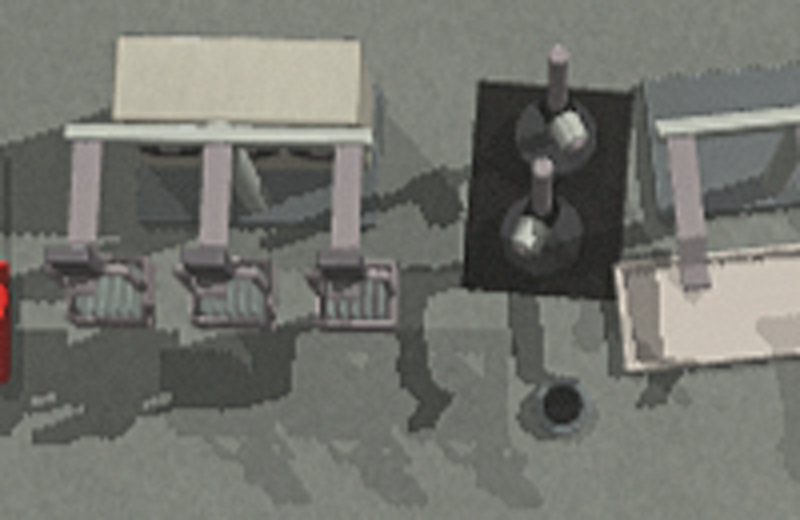

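View pics/s30.png

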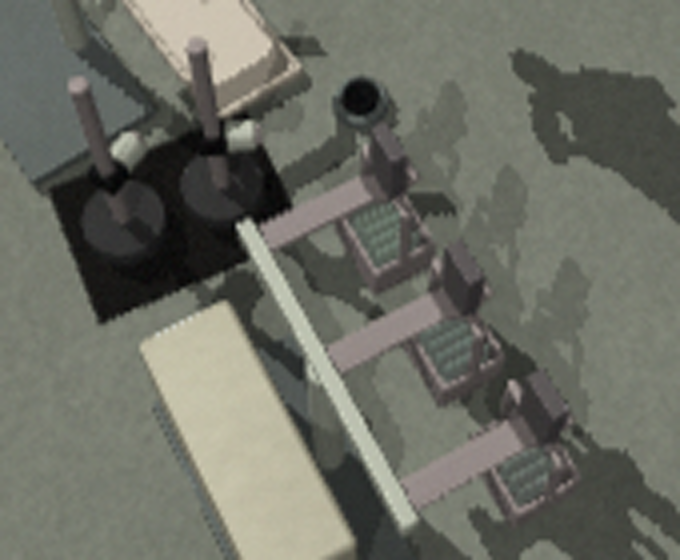

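View pics/scene30.png

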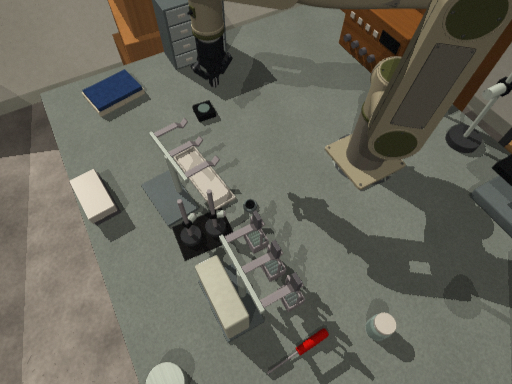

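>>> {"op": "arm_command", "data": {
  "increments": [
    [-0.04,0,0.005,0,0,0],
    [-0.09,0,0.01,0,0,0],
    [-0.14,0,0.015,0,0,0],
    [-0.19,0,0.02,0,0,0],
    [-0.24,0.03,0.0265,0,0,0],
    [-0.27,0.08,0.0268,0,0,0],
    [-0.2771,0.14,0.0268,0,0,0],
    [-0.2771,0.19,0.0268,0,0,0],
    [-0.2771,0.226,0.0268,0,0,0],
    [-0.2771,0.226,0.0268,0,0,0]
  ],
  "jaw": 1
}}

```text
time: 58.7
tool_pos: [475.7, -21.1, 148.0]
tcp_rot: [-90.3, 0.1, -90.2]
ft_force: [-0.1, 0.1, 0.3]
finger_gap: -0.1
```

>>> {"op": "arm_command", "data": {
  "increments": [
    [0,0,0,0,0,0],
    [0,0.01,0,0,0,0],
    [0,0.02,0,0,0,0],
    [0,0.03,0,0,0,0],
    [0,0.04,0,0,0,0],
    [0,0.05,0,0,0,0],
    [0,0.052,0,0,0,0],
    [0,0.052,0,0,0,0],
    [0,0.052,0,0,0,0],
    [0,0.052,0,0,0,0]
  ]
}}

```text
time: 59.95
tool_pos: [478.6, -22.9, 98.8]
tcp_rot: [-90.0, -0.0, -90.3]
ft_force: [-0.6, 0.5, 0.6]
finger_gap: 0.0
```

```bash
python3 mv.py ap -.2771 .226 .0268 0 >/dev/null; python3 mv.py ap 0 .052 0 0 478.2 -22.8 88 -90.26
python3 - <<'E'
from h import *
ims=[]
for n,b in [("scene",(190,150,310,270)),("top",(210,130,330,250))]:
    im=r.snapshot(n); ims.append(cv2.resize(im[b[1]:b[3],b[0]:b[2],::-1],None,fx=3.3,fy=3.3))
cv2.imwrite("pics/c31.png",np.hstack(ims))
E
```

```text
t 59.95 cmd [478.2 -22.8  98.4 -90.3] meas [478.6 -22.9  98.8] [-8.995e+01 -1.000e-02 -9.026e+01] F [-0.6  0.5  0.6] gap 0.0
tool delta m: [-0.      0.0104 -0.    ] wy -0.0001 rows 0.17
```

View pics/c31.png

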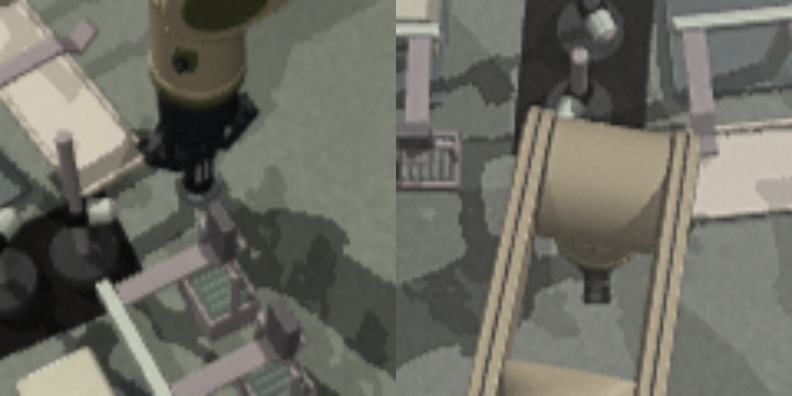

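>>> {"op": "arm_command", "data": {
  "increments": [
    [0,0.002,0,0,0,0],
    [0,0.004,0,0,0,0],
    [0,0.006,0,0,0,0],
    [0,0.008,0,0,0,0],
    [0,0.01,0,0,0,0],
    [0,0.012,0,0,0,0],
    [0,0.012,0,0,0,0],
    [0,0.012,0,0,0,0],
    [0,0.012,0,0,0,0],
    [0,0.012,0,0,0,0]
  ]
}}

```text
time: 61.3
tool_pos: [478.6, -22.9, 88.3]
tcp_rot: [-90.0, -0.0, -90.3]
ft_force: [-12.2, 1.3, 25.4]
finger_gap: -0.0
```

```bash
python3 mv.py ap 0 .012 0 0
```

```text
t 61.3 cmd [478.2 -22.8  86.4 -90.3] meas [478.6 -22.9  88.3] [-9.001e+01 -1.000e-02 -9.025e+01] F [-12.2   1.3  25.4] gap -0.0
```

>>> {"op": "arm_command", "data": {
  "increments": [
    [0,-0.004,0,0,0,0],
    [0,-0.004,0,0,0,0],
    [0,-0.004,0,0,0,0],
    [0,-0.004,0,0,0,0],
    [0,-0.004,0,0,0,0],
    [0,-0.004,0,0,0,0],
    [0,-0.004,0,0,0,0],
    [0,-0.004,0,0,0,0],
    [0,-0.004,0,0,0,0],
    [0,-0.004,0,0,0,0]
  ]
}}

```text
time: 62.55
tool_pos: [478.4, -22.9, 90.5]
tcp_rot: [-90.0, -0.0, -90.3]
ft_force: [2.4, 0.9, 3.2]
finger_gap: -0.1
```

```bash
python3 mv.py ap 0 -.004 0 0
python3 - <<'E'
from h import *
for i in range(4):
    r.snapshot("top"); s=r.sense(); print(s["tool_pos"],s["ft_force"])
E
```

```text
t 62.55 cmd [478.2 -22.8  90.4 -90.3] meas [478.4 -22.9  90.5] [-89.97  -0.   -90.27] F [2.4 0.9 3.2] gap -0.1
[478.44757629 -22.88818018  90.52609973] [2.82387    0.65974506 3.75971023]
[478.44451647 -22.86988803  90.52526669] [1.57891412 0.36721145 3.68146108]
[478.42980279 -22.86010153  90.52508973] [ 1.56594794 -0.37630518  2.81226904]
[478.45205545 -22.8776638   90.54984749] [2.88656221 0.29698485 3.10929475]
```

>>> {"op": "arm_command", "data": {
  "increments": [
    [0,-0.005,0,0,0,0],
    [0,-0.01,0,0,0,0],
    [0,-0.03,0,0,0,0],
    [0,-0.06,0,0,0,0],
    [0,-0.1,0,0,0,0],
    [0,-0.15,0,0,0,0],
    [0,-0.2,0,0,0,0],
    [0,-0.24,0,0,0,0],
    [0,-0.26,0,0,0,0],
    [0,-0.26,0,0,0,0]
  ]
}}

```text
time: 64.0
tool_pos: [478.5, -22.9, 351.0]
tcp_rot: [-89.9, -0.0, -90.3]
ft_force: [0.9, 0.1, 0.0]
finger_gap: -0.1
```

>>> {"op": "arm_command", "data": {
  "increments": [
    [0.03,0,0,0,0,0],
    [0.07,0,0,0,0,0],
    [0.12,0,0,0,0,0],
    [0.17,0,0,0,0,0],
    [0.22,0,0,0,0,0],
    [0.26,0,0,0,0,0],
    [0.28,0,0,0,0,0],
    [0.28,0,0,0,0,0],
    [0.28,0,0,0,0,0],
    [0.28,0,0,0,0,0]
  ]
}}

```text
time: 65.25
tool_pos: [477.2, -301.6, 350.3]
tcp_rot: [-90.0, 0.0, -90.2]
ft_force: [0.2, -0.8, 0.2]
finger_gap: -0.0
```

```bash
python3 mv.py ap 0 -.26 0 0 >/dev/null; python3 mv.py ap .28 0 0 0
python3 - <<'E'
from h import *
for n in ["scene","top"]:
    im=r.snapshot(n); cv2.imwrite(f"pics/{n}32.png",im[:,:,::-1])
    a=cv2.imread(f"pics/{n}30.png").astype(int); d=np.abs(im[:,:,::-1].astype(int)-a).max(2)
    b=(160,180,330,320) if n=="scene" else (130,105,330,235)
    c=d[b[1]:b[3],b[0]:b[2]]; ys,xs=np.where(c>40); print(n,len(xs),(xs.min()+b[0],xs.max()+b[0],ys.min()+b[1],ys.max()+b[1]) if len(xs) else "")
t=cv2.imread("pics/top32.png"); cv2.imwrite("pics/t32.png",cv2.resize(t[105:235,130:330],None,fx=4,fy=4,interpolation=cv2.INTER_CUBIC))
E
```

```text
t 65.25 cmd [ 476.9 -302.8  350.4  -90.3] meas [ 477.2 -301.6  350.3] [-9.000e+01  2.000e-02 -9.018e+01] F [ 0.2 -0.8  0.2] gap -0.0
scene 735 (np.int64(274), np.int64(329), np.int64(192), np.int64(243))
top 64 (np.int64(238), np.int64(329), np.int64(226), np.int64(234))
```

View pics/scene32.png

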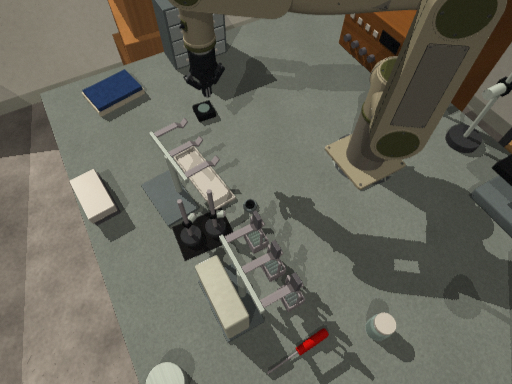

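View pics/t32.png

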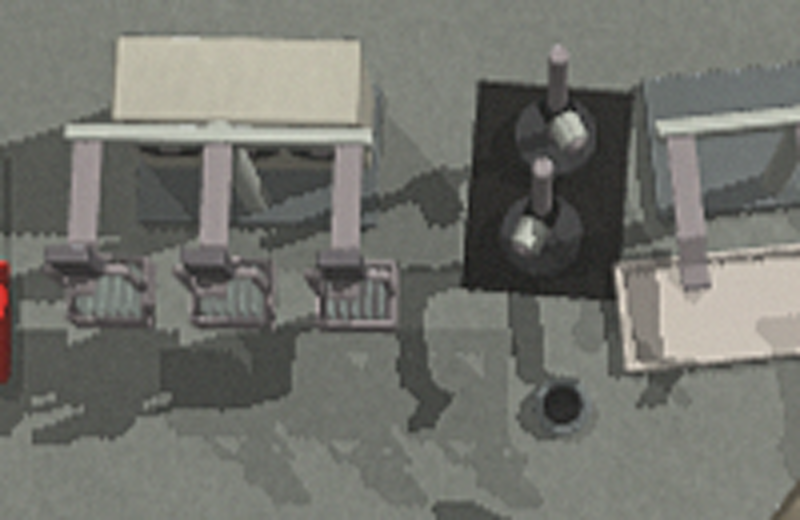

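```bash
python3 - <<'E'
from h import *
s=r.sense(); print(s["time"],np.abs(s["qd"]).max()); print(r.hand_in())
E
```

```text
65.35 0.16239000461719996
the job is handed in; nothing more can be done
None
```

I finished the job and handed it in at about 65 s of the 210 s allowed.

- **Posts:** I moved both posts to the black mat first and stood them upright one behind the other. In the last top and scene pictures their bases lie fully on the mat. I saw neither one knocked aside.
- **Carriers:** I lifted each of the three carriers off its drip hook, carried it level in front of the stands and lowered it onto its own drying hook. The upward force at seating (2 to 5 N) and the pictures agree that they hang properly. I also overlaid the stand model on the carrier at hook 3, and it matched.
- **Timer:** I pressed until the button bottomed, at about 25 N on the wrist. It pushed back with about 3 N when I came up 2 mm, so it had gone down and was springing. I then let go fully. I inferred the press from these forces, since the button's travel can't be read directly. About 12 N of side force showed on the wrist while it was bottomed.
- **Last check:** Between the pictures before and after the press, the areas with the stands, mat and timer showed only shadow changes. The jar, lens case and screwdriver were never approached and look unmoved. The arm was parked clear with the gripper empty.

No check failed. The network detections of the stands, hooks and carriers were too coarse to grasp by. I took positions from my own two-view fits instead, which agreed to about 1 to 2 mm.

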